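# Turn the test cards face up on the suction plate and ready them for reading

## Task

Three or four blue test cards lie face down on the robot's left: turn every one over (for instance by standing it up against the aluminium fence and tipping it back down) so that they all lie flat on the black suction plate, white pad side up, none on top of another. Only when all of them are in place, open the suction cock fully, with its red handle turned in line with the pipe up to the stop; before or after that, slide the lamp fader level with the yellow marker. Leave the cup, jar and carton where they are.

Things in the scene. Friction and masses are not known exactly. Their poses are not given: they have to be found in the camera images.
- plate_top (a point): Reading station, fixed to the bench, place and yaw vary: centre of the top of its flat black suction plate, 160 (x) by 360 (y) mm, top 8 mm above the bench. Axes: x towards the fence (away from the robot), y left along the fence, z up.
- fence_top (a point): Middle of the top near edge of the aluminium fence along the plate's whole far edge, 46 mm above the bench, 38 mm above the plate. Fence 10 mm thick: near face 80 mm, back face 90 mm to +x of the plate's centre; open bench behind it. Axes as the plate's.
- cock_pivot (a point): Axis of the quarter-turn suction cock at its handle's mid height, 59 mm above the bench, over a brass body 245 mm to -y of the plate's centre; its pipe (at most 32 mm high) runs along the station's y. Handle: red bar 14 mm wide, 12 mm high (53 to 65 mm above the bench), reaching 72 mm from the axis. Axes as the plate's.
- cock_tip (a point): End of the cock's red handle, 72 mm from the axis, at its mid height.
- cock (a joint): Angle of the cock's handle, rad. 0 = shut: handle across the pipe, pointing to the station's -x (to the robot). 1.571 = fully open, at the hard stop: in line with the pipe, pointing to the station's -y (away from the plate). Grows anticlockwise seen from above; friction of 0.12 N m holds it where it is left.
- fader_grip (a point): Middle of the black fader grip on the grey lamp console: 26 mm across the track (x), 20 mm along it (y, the way its value grows), 32 mm high on the console's top; this point is 46 mm above the bench. White line across its middle. Console 90 (x) by 190 (y) by 30 mm high, fixed, place and yaw vary.
- fader (a joint): Travel of the fader along its track, 0 to 0.12 m; about 1.5 N of friction holds it where it is left.
- mark (a point): Yellow marker clip beside the track on the console's top (fixed, look only, 5 mm thick); its pointer shows the reading brightness. Axes as the fader's; the fader is set when its centre is level with this point along y.
- card_a_mid (a point): Centre of a test card, 92 (its x) by 56 (its y) by 10 mm thick, 80 g or so, stiff plastic: plain blue back, and a white face with eight colour pads. Its z axis points out of the blue BACK: z up = face down, z down = face up. It starts flat on the bench to the left of the station, face down. Absent (None) in some starts.
- card_b_mid (a point): Another test card, the same as card_a in all respects; may be absent.
- card_c_mid (a point): Another test card, the same as card_a in all respects; may be absent.
- card_d_mid (a point): Another test card, the same as card_a in all respects; may be absent.
- cup: Bystander: specimen cup with orange lid, 54 mm across, 70 mm high; origin under its centre. Leave alone.
- jar: Bystander: white reagent jar, 64 mm across, 85 mm high; origin under its centre. Leave alone.
- carton: Bystander: cardboard carton 60 x 90 x 50 mm high; origin under its centre. Leave alone.
- card_a: The same card_a; origin at the centre of its face (z axis out of the back, 5 mm from the centre point).
- card_b: The same card_b; origin at the centre of its face (z axis out of the back, 5 mm from the centre point).
- card_c: The same card_c; origin at the centre of its face (z axis out of the back, 5 mm from the centre point).
- card_d: The same card_d; origin at the centre of its face (z axis out of the back, 5 mm from the centre point).

How it is judged:
By the outcome, as a careful person would: the job done as asked, in the order asked, and still so for the second after the job is handed in, with the robot touching nothing.
Of card_a, card_b, card_c, card_d only 3 to 4 are there at a start; the rules pass over those that are not, and their reading is None.
At some moment in a run one of card_a, card_b, card_c, card_d may be knocked a few centimetres aside while the robot is not near it.
Once in a run the grip may slacken for a moment while it holds something.
It also fails if it takes over 210 s, if anything falls off the work surface, if the arm or the gripper's body presses on something with over 40 N, if the wrist force passes 120 N, or if a joint passes its speed limit or range.

## Robot

A 6-joint arm with a two-finger parallel gripper is mounted at the origin on the work surface. World frame = base frame: x ahead of the robot, y to its left, z up, the work surface at z = 0. Lengths are in mm, angles in rad, forces in N, time in s.
With the tool pointing down it reaches from about 350 to 975 mm from the base axis. Payload 7.1 kg.
Tool frame: the origin (TCP) lies at the very end of the fingers, on their centre line; the grasp point (between the pads) lies 19 mm behind it; z points along the fingers, y is the direction in which the jaws open and shut (so a half turn about z gives the same grasp; the last joint's range is limited). The gripper opens to 88 mm and grips with 3 to 60 N. Pads are 20 mm wide; open, the fingers measure 115 mm over their backs; the gripper's body (75 mm by 178 mm) begins 61 mm behind the grasp point.
Start: joints at [-1.174, 0.423, 1.63, -0, 1.089, -0.019], TCP at [252.466, -571.721, 200.475] pointing down, gripper open.
Joint ranges: [-3, 3], [-0.9, 2.11], [0.09, 2.58], [-1.31, 4.45], [0.11, 2.69], [-2.54, 2.54]. Speed limits (rad/s): [2.39, 2.39, 3.01, 3.14, 3.14, 3.14].

## Interface

Orientations are given as a rotation vector (axis times angle).
In Python, from workcell import * gives the robot as it stands.
- The arm moves only by the tool play_rows, never from a script. Its argument "plan" is text: rows parted by semicolons, each of 7 numbers parted by spaces: the finger opening in cm, from 0 to 8.78, then the shift along the tool's x, y, z in cm, then the turn, a rotation vector about the tool's x, y, z in degrees. A call has 1 to 20 rows; each row shifts and turns the commanded pose from where the row before left it, along the tool's axes as they then stand; what a row does not reach is not made up. A row lasts 1/8 s, in which the tool goes at most 62.5 mm and 10.7 degrees, less where a joint would pass 70% of its speed; a pose out of reach is approached as far as the arm can. A call is refused whole if a number of a shift passes 6.25 or a number of a turn 10.7, either way. A call with a gripper value outside its range is refused whole. The fingers move at their own pace and stop on an object; the grip force is fixed at half the most. Time passes only in rows, so rows that do not move let the fingers close. It gives the time, the measured TCP pose, the force and the opening at its end, in the units of the state.
- get_obs(): the state, without advancing time (a new reading comes with each control period).
- get_image(name): name is "scene" or "side" or "wrist"; returns a dict with "pixels" (384x512x3 uint8, red, green, blue), "range_z" (384x512 float32, mm along the optical axis (not along the pixel's ray), 0 where there is no reading), "fx", "fy", "cx", "cy" (pixels), "distortion" ([k1, k2, p1, p2, k3] as OpenCV has them; the pictures are not rectified), "eye" and "attitude" of the camera in the world. Camera axes: x right, y down, z forward; pixel columns grow to the right and rows downward; lengths in mm; the calibration is good to about 2 mm. A picture is of the moment at which its call begins.
- close_job(): hands the job in, once; it reports no verdict.
The state is a dict: "t": time; "qpos": joint angles; "qvel": joint speeds; "joint_torque": joint torques, N m; "ee_pos": TCP position; "orientation": TCP orientation; "ft_force": force on the tool from outside, world axes, zero at the start; "moment": the same for the moment, N m; "width": finger opening in mm.
Only numpy, scipy, OpenCV 4.12 (cv2) and the standard library are available. Lean on these libraries where they do the work, as an engineer would, in place of code of your own. Each camera call takes 0.05 s, during which the arm holds its last target. There are 200 camera calls.

## Working session

There is one attempt and no reset: what is moved stays moved. The work goes in short steps, Python scripts to look and compute and a tool call to move; the robot and the scene stay as the last step left them, time stands still between calls to the robot, and variables do not carry over. Pictures are saved under pics/ and viewed, about 12 in all and at most 16, crops included, and the job is handed in when it is done.

Besides the shell and the picture viewer there is one more tool, called by a JSON object that holds its "method" and its "body", one argument or row to a line. play_rows: Moves the arm, as the interface text tells. Its arguments: {"type":"object","properties":{"plan":{"type":"string"}},"required":["plan"]}

```bash
ls; mkdir -p pics; cat > h.py <<'E'
from workcell import *
import numpy as np, cv2
from scipy.spatial.transform import Rotation as R
def cam(n):
    im=get_image(n); im['n']=n; return im
def Rm(a):
    a=np.array(a,float)
    return a if a.shape==(3,3) else (R.from_rotvec(a).as_matrix() if a.size==3 else R.from_quat(a).as_matrix())
def rays(im,uv):
    K=np.array([[im['fx'],0,im['cx']],[0,im['fy'],im['cy']],[0,0,1.]])
    p=cv2.undistortPoints(np.array(uv,float).reshape(-1,1,2),K,np.array(im['distortion'],float)).reshape(-1,2)
    return np.c_[p,np.ones(len(p))]@Rm(im['attitude']).T
def onz(im,uv,z):
    d=rays(im,uv); e=np.array(im['eye'],float)
    return e+d*((z-e[2])/d[:,2])[:,None]
def save(im,f,s=1.5):
    cv2.imwrite('pics/'+f,cv2.resize(im['pixels'][:,:,::-1],None,fx=s,fy=s))
E
python3 - <<'E'
from h import *
for n in('scene','side','wrist'):
    im=cam(n); save(im,n+'0.png'); print(n,im['eye'],im['attitude'],im['fx'],im['distortion'])
print(get_obs())
E
```

```text
pics
scene [1151.89240367 -480.14638947  965.36460057] [-2.24695609 -1.07084934  0.38637488] 456.0946850326774 [-0.05947211  0.          0.          0.          0.        ]
side [389.78647213 779.90054266 948.19888579] [-0.34523648  2.84224289 -1.10640043] 428.34283933634356 [-0.10275254  0.          0.          0.          0.        ]
wrist [ 328.50501662 -538.27948159  383.70818389] [ 2.40995653 -1.57129938 -0.24111341] 317.67031617265826 [-0.04674946  0.          0.          0.          0.        ]
{'t': 0.15, 'qpos': array([-1.17401771e+00,  4.23674376e-01,  1.63048307e+00,  1.13398910e-05,
        1.08858707e+00, -1.90150526e-02]), 'qvel': array([ 0.00075014, -0.00144175, -0.00465541,  0.00097496, -0.00083696,
       -0.00177664]), 'joint_torque': array([ 9.08146521e-04, -5.44982779e+01, -2.73919076e+01,  6.44687237e-02,
        2.04566738e-02, -4.25641917e-05]), 'ee_pos': array([ 252.29501851, -571.33262941,  199.88694558]), 'orientation': array([-3.07283812e+00, -6.48190507e-01,  3.24110604e-04]), 'ft_force': array([-0.82164485,  0.05742323,  0.74377033]), 'moment': array([ 0.00257792, -0.08317257, -0.01358597]), 'width': 87.61978842979794}
```

View pics/scene0.png

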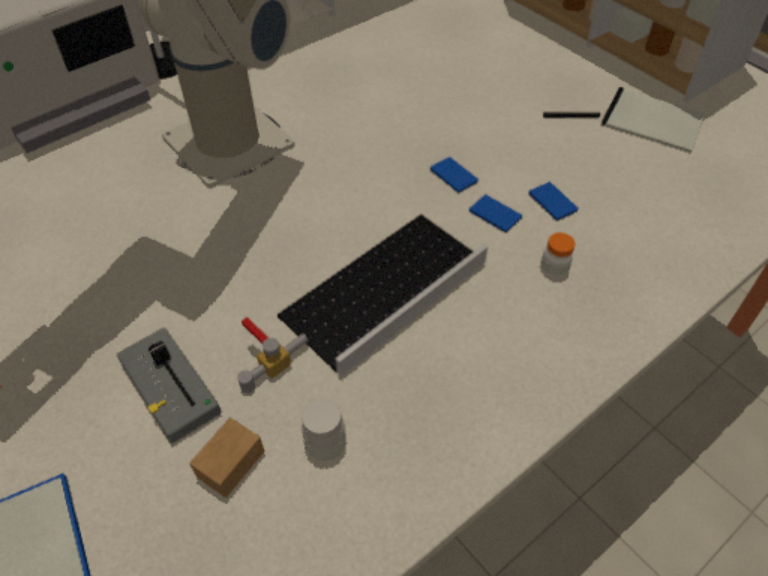

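View pics/side0.png

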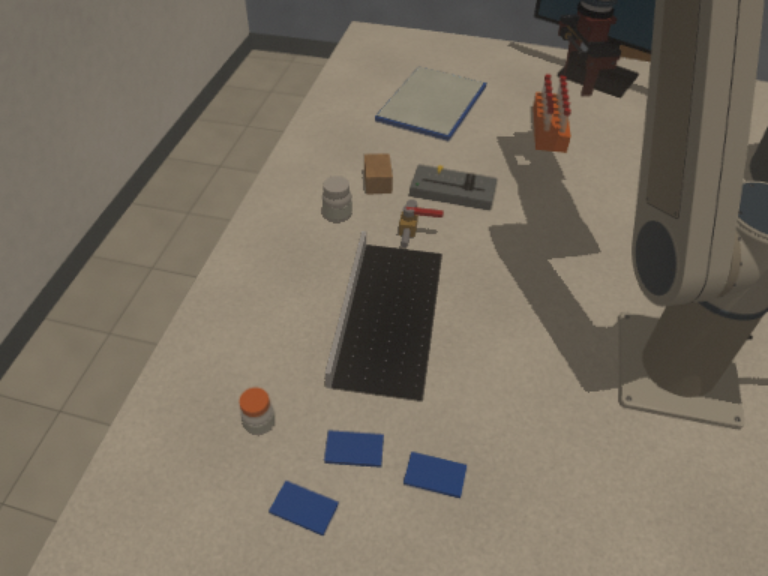

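Three cards, face down, at (454,174), (496,212) and (553,200) in the scene view. The plate has its fence on the far side, the red handle points to the robot, and the fader grip is at (160,352) with the yellow marker at (157,407). Next I'll measure them.

```bash
cat >> h.py <<'E'
def mask(im,lo,hi):
    return cv2.inRange(cv2.cvtColor(im['pixels'],cv2.COLOR_RGB2HSV),np.array(lo),np.array(hi))
def blobs(im,lo,hi,z,amin,box=(200,900,-700,500)):
    out=[]
    for c in cv2.findContours(mask(im,lo,hi),cv2.RETR_EXTERNAL,cv2.CHAIN_APPROX_NONE)[0]:
        if cv2.contourArea(c)<amin: continue
        w=onz(im,c.reshape(-1,2),z)[:,:2]
        r=cv2.minAreaRect(w.astype(np.float32)); (x,y),s,a=r
        if not(box[0]<x<box[1] and box[2]<y<box[3]): continue
        if s[0]<s[1]: s=s[::-1]; a+=90
        a=(a+90)%180-90
        out.append((np.round([x,y,*s,a],1),np.round(c.reshape(-1,2).mean(0))))
    return out
E
python3 - <<'E'
from h import *
for n in('scene','side'):
    im=cam(n)
    for nm,lo,hi,z,a in(('blue',(105,140,40),(125,255,255),9,60),('black',(0,0,0),(179,120,55),8,1500),('red',(0,170,90),(6,255,255),59,25),('red2',(173,170,90),(179,255,255),59,25),('yel',(22,150,120),(33,255,255),35,4),('orange',(7,190,120),(14,255,255),70,40)):
        for b in blobs(im,lo,hi,z,a): print(n,nm,*b)
    for c in cv2.findContours(mask(im,(0,0,0),(179,255,45)),cv2.RETR_EXTERNAL,cv2.CHAIN_APPROX_NONE)[0]:
        w=onz(im,c.reshape(-1,2),30)[:,:2]
        if cv2.contourArea(c)>15: print(n,'dk',w.mean(0).round(),cv2.contourArea(c),c.reshape(-1,2).mean(0).round(),w.min(0).round(),w.max(0).round())
E
```

```text
scene blue [ 603.7 -611.9  165.9   13.9   -8.2] [ 49. 348.]
scene blue [537.  292.9  90.   58.    9.7] [330. 142.]
scene blue [584.6 408.9  92.2  58.   -8.8] [368. 133.]
scene blue [400.9 306.2  91.9  56.9  -1.8] [302. 116.]
scene black [535.6   2.1 362.3 155.1 -83.9] [247. 194.]
scene red [ 512.5 -242.5   55.2   12.5    4.5] [169. 219.]
scene yel [ 525.3 -430.4   24.6   12.5   83.6] [104. 270.]
scene orange [704.1 282.6  44.4  40.1  51.1] [374. 162.]
scene dk [ 472. -383.] 163.5 [112. 246.] [ 413. -396.] [ 556. -368.]
scene dk [552. -24.] 4911.5 [248. 194.] [ 465. -187.] [642. 170.]
scene dk [438. 630.] 36.5 [381.  77.] [398. 578.] [478. 681.]
scene dk [471. 732.] 37.0 [408.  70.] [438. 663.] [502. 802.]
scene dk [-308.   54.] 290.5 [121.  41.] [-430.  -19.] [-223.  147.]
scene dk [-562.  -67.] 1366.5 [63. 25.] [-672. -179.] [-450.   59.]
scene dk [-297.  299.] 644.5 [179.  20.] [-422.  208.] [-179.  395.]
side blue [578.6 415.6  78.9  51.5  -9.8] [202. 339.]
side blue [399.9 312.2  88.5  52.7  -1.6] [290. 316.]
side black [540.8  10.5 359.8 157.  -85.3] [260. 216.]
side dk [-109. -136.] 74.5 [489. 208.] [-180. -163.] [ -46. -122.]
side dk [542.  43.] 4998.0 [257. 215.] [ 449. -147.] [622. 206.]
side dk [  31. -260.] 387.5 [439. 171.] [  -2. -362.] [  63. -151.]
side dk [ 111. -976.] 343.5 [409.  53.] [   45. -1056.] [ 168. -887.]
side dk [  168. -1283.] 2002.5 [395.  21.] [  -47. -1607.] [ 364. -930.]
```

View pics/wrist0.png

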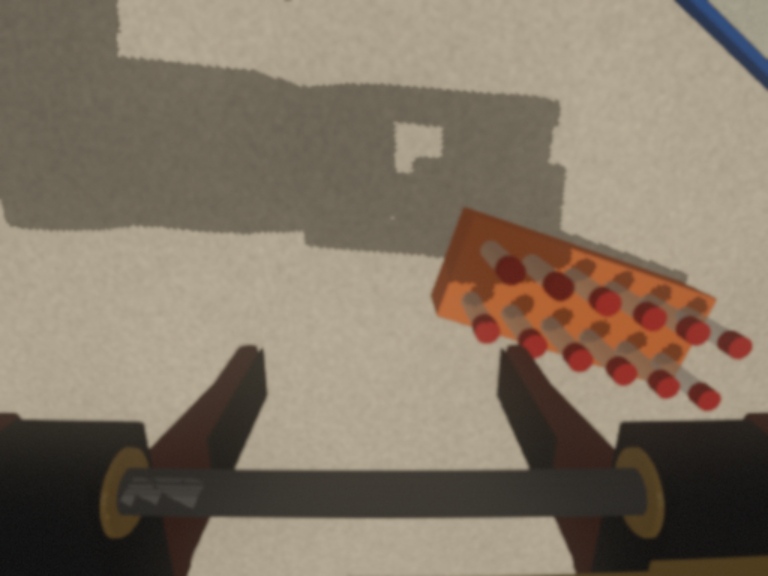

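```bash
cat >> h.py <<'E'
import json
def pose():
    o=get_obs(); T=np.eye(4); T[:3,:3]=Rm(o['orientation']); T[:3,3]=o['ee_pos']
    open('log.txt','a').write(json.dumps([list(map(float,o['qpos'])),T.tolist()])+'\n')
    return T,o
def down(yaw,tilt=0):
    "tool x along world yaw (deg); tilt>0: tool z leans towards tool x heading (about tool y)"
    c,s=np.cos(np.radians(yaw)),np.sin(np.radians(yaw))
    M=np.array([[c,s,0],[s,-c,0],[0,0,-1.]])
    return M@R.from_euler('y',tilt,degrees=True).as_matrix()
def rows(pos,Rt,n=None,T=None,lin=4.5,ang=8):
    if T is None: T,o=pose(); print('t',round(o['t'],1),'at',T[:3,3].round(1),'f',o['ft_force'].round(1),'w',round(o['width'],1))
    w=R.from_matrix(T[:3,:3].T@Rt).as_rotvec(degrees=True); p=T[:3,:3].T@(np.array(pos,float)-T[:3,3])/10
    n=n or int(np.ceil(max(np.linalg.norm(p)/lin,np.linalg.norm(w)/ang,1)))
    S=sum(R.from_rotvec(w*k/n,degrees=True).as_matrix() for k in range(n))
    s=np.linalg.solve(S,p)
    print(n,'x:',*[f'{v:.2f}' for v in s],*[f'{v:.1f}' for v in w/n])
    T2=np.eye(4);T2[:3,:3]=Rt;T2[:3,3]=pos
    return T2
E
python3 - <<'E'
from h import *
im=cam('scene')
print(onz(im,[(106.7,230)],60).round(),onz(im,[(100,234),(128,269)],30).round(),onz(im,np.array([(118,355),(163,330),(220,405),(172,438)])/1.5,30).round())
rows([470,-400,260],down(0))
E
```

```text
[[ 446. -376.   60.]] [[ 423. -392.   30.]
 [ 554. -385.   30.]] [[ 397. -437.   30.]
 [ 398. -355.   30.]
 [ 583. -352.   30.]
 [ 587. -438.   30.]]
t 0.3 at [ 252.4 -571.6  200.2] f [-0.2 -0.1  0.1] w 87.6
7 x: 3.62 -1.66 -0.85 -0.0 0.0 3.4
```

{"method": "play_rows", "body": {
  "plan": "8.7 3.62 -1.66 -0.85 0 0 3.4;8.7 3.62 -1.66 -0.85 0 0 3.4;8.7 3.62 -1.66 -0.85 0 0 3.4;8.7 3.62 -1.66 -0.85 0 0 3.4;8.7 3.62 -1.66 -0.85 0 0 3.4;8.7 3.62 -1.66 -0.85 0 0 3.4;8.7 3.62 -1.66 -0.85 0 0 3.4;8.7 0 0 0 0 0 0"
}}

```text
t: 1.3
ee_pos: [472.1, -399.3, 260.6]
orientation: [3.141, 0.005, 0.002]
ft_force: [-0.4, -0.9, 0.1]
width: 87.0
```

```bash
python3 - <<'E'
from h import *
T,o=pose(); print(T[:3,3],o['qpos'])
im=cam('wrist'); save(im,'w1.png')
for u in [(256,192),(256,0),(256,383),(0,192),(511,192)]: print(u,onz(im,[u],30).round())
for b in blobs(im,(22,120,100),(34,255,255),35,10): print('yel',*b)
E
```

```text
[ 472.09328307 -399.27463642  260.62731082] [-7.21451058e-01  3.51940805e-01  1.59100632e+00  3.59772206e-04
  1.19701098e+00  8.45800992e-01]
(256, 192) [[ 429. -403.   30.]]
(256, 0) [[ 663. -402.   30.]]
(256, 383) [[  86. -404.   30.]]
(0, 192) [[428. -42.  30.]]
(511, 192) [[ 430. -763.   30.]]
yel [ 525.9 -429.4   24.1   11.1  -89.7] [279. 119.]
```

View pics/w1.png

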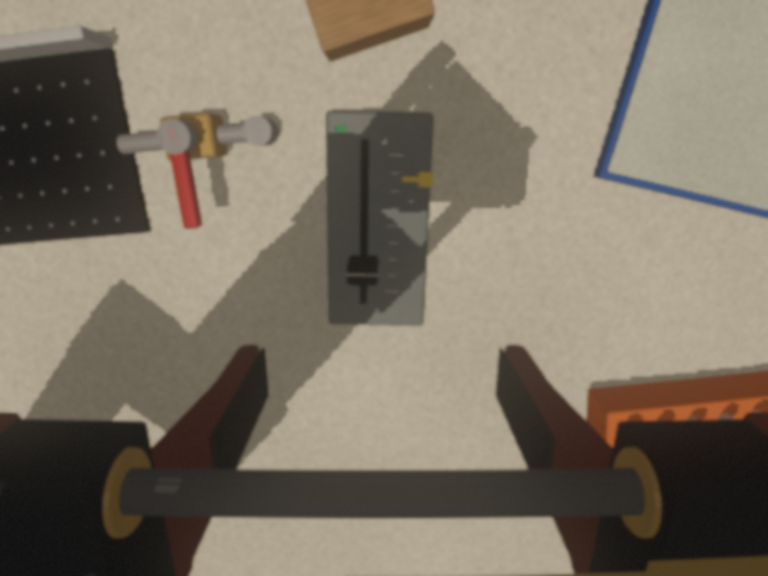

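```bash
python3 - <<'E'
from h import *
im=cam('wrist')
f=lambda p,z: print(z,onz(im,np.array(p)/1.5,z).round(1).tolist())
f([(362,265),(362,275),(348,257),(378,257)],62); f([(403,180),(430,180)],35); f([(328,111),(433,111),(424,324),(329,324)],30)
f([(364,142),(363,302)],30); f([(180,155),(191,226)],65); f([(116,50),(150,230),(0,243)],8); f([(175,135)],75)
rows([480,-380,260],down(0))
E
```

```text
62 [[456.6, -384.5, 62.0], [448.1, -384.4, 62.0], [463.4, -373.0, 62.0], [463.4, -397.7, 62.0]]
35 [[523.5, -418.5, 35.0], [523.6, -441.2, 35.0]]
30 [[578.6, -356.5, 30.0], [578.8, -442.5, 30.0], [392.0, -440.4, 30.0], [391.9, -351.9, 30.0]]
30 [[554.1, -385.8, 30.0], [413.6, -383.8, 30.0]]
65 [[545.0, -244.5, 65.0], [489.6, -247.1, 65.0]]
8 [[630.8, -175.2, 8.0], [476.4, -184.9, 8.0], [464.7, -35.0, 8.0]]
75 [[559.7, -246.4, 75.0]]
t 1.4 at [ 469.6 -400.1  259.7] f [-0.4 -0.1 -0.2] w 86.7
1 x: 1.04 -2.01 -0.03 -0.0 0.0 0.1
```

```bash
python3 - <<'E'
from h import *
D=down(0)
A=rows([447.5,-384.5,110],D); B=rows([447.5,-384.5,43],D,T=A,n=3)
E
```

```text
t 1.4 at [ 469.6 -400.1  259.7] f [-0.4 -0.1 -0.2] w 86.7
4 x: -0.55 -0.39 3.74 -0.0 0.0 0.0
3 x: 0.00 0.00 2.23 0.0 0.0 0.0
```

{"method": "play_rows", "body": {
  "plan": "4.6 -0.55 -0.39 3.74 0 0 0;4.6 -0.55 -0.39 3.74 0 0 0;4.6 -0.55 -0.39 3.74 0 0 0;4.6 -0.55 -0.39 3.74 0 0 0;4.6 0 0 2.2 0 0 0;4.6 0 0 2.2 0 0 0;4.6 0 0 2.2 0 0 0;2 0 0 0 0 0 0;2 0 0 0 0 0 0;2 0 0 0 0 0 0;2 0 0 0 0 0 0;2 0 0 0 0 0 0;2 0 0 0 0 0 0"
}}

```text
t: 3.02
ee_pos: [448.0, -384.7, 44.6]
orientation: [3.141, 0.001, 0.0]
ft_force: [0.7, -0.5, 0.5]
width: 20.1
```

```bash
python3 - <<'E'
from h import *
a=cam('wrist')['pixels'][150:384,130:400]; b=cam('scene')['pixels'][200:300,60:190]
cv2.imwrite('pics/f2.png',np.hstack([cv2.resize(a,(400,350)),cv2.resize(b,(400,350),interpolation=2)])[:,:,::-1])
E
```

```text
(no output)
```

View pics/f2.png

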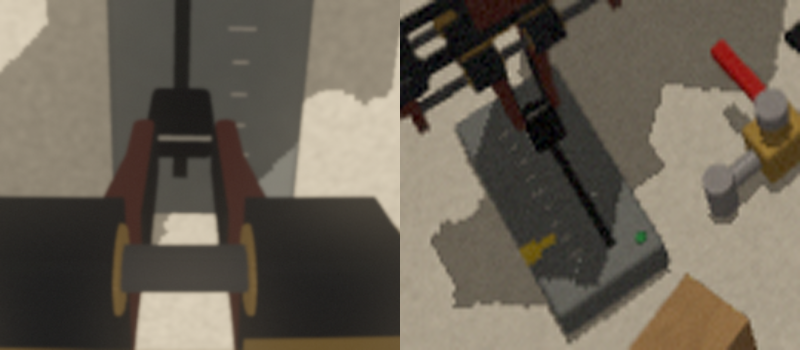

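{"method": "play_rows", "body": {
  "plan": "0 0 0 0 0 0 0;0 0 0 0 0 0 0;0 0 0 0 0 0 0;0 0 0 0 0 0 0"
}}

```text
t: 3.62
ee_pos: [447.8, -384.7, 44.3]
orientation: [-3.142, -0.001, 0.0]
ft_force: [0.5, -0.0, -0.3]
width: 0.1
```

```bash
python3 - <<'E'
from h import *
im=cam('scene')
k=mask(im,(0,0,0),(179,255,60)); print(onz(im,[(107,235.7),(107,232)],50).round())
w=cam('wrist'); print(onz(w,[(130+180*270/400,150+138*234/350),(130+180*270/400,150+90*234/350)],62).round(1),onz(w,[(130+180*270/400,150+90*234/350),(130+180*270/400,150+157*234/350)],30).round(1))
print(w['range_z'][150+100*234//350,130+180*270//400],w['range_z'][150+145*234//350,130+180*270//400])
E
```

```text
[[ 454. -382.   50.]
 [ 444. -377.   50.]]
[[ 449.8 -383.5   62. ]
 [ 469.5 -383.6   62. ]] [[ 457.7 -383.3   30. ]
 [ 424.4 -383.2   30. ]]
195.27217 157.85025
```

```bash
python3 - <<'E'
from h import *
w=cam('wrist'); save(w,'f3.png')
d=w['range_z']; A=Rm(w['attitude'])
for c in (245,251,258):
  for r in range(200,262,4):
    q=rays(w,[(c,r)])[0]*d[r,c]+np.array(w['eye']); print(c,r,w['pixels'][r,c],q.round(1))
print(w['eye'])
E
```

```text
245 200 [77 75 69] [ 464.8 -379.1   30.1]
245 204 [78 76 69] [ 461.9 -379.    29.7]
245 208 [63 62 57] [ 459.2 -379.    30.1]
245 212 [29 27 24] [ 460.2 -379.3   40.1]
245 216 [27 26 24] [ 460.1 -379.5   46.8]
245 220 [29 27 25] [ 459.6 -379.6   52.1]
245 224 [28 26 23] [ 459.7 -379.8   58.6]
245 228 [37 30 29] [ 458.5 -379.8   61.4]
245 232 [67 40 33] [ 459.3 -380.    68.8]
245 236 [65 38 31] [ 459.6 -380.2   74.7]
245 240 [66 38 32] [ 459.8 -380.3   79.8]
245 244 [67 40 33] [ 459.3 -380.4   83.5]
245 248 [67 39 33] [ 459.1 -380.5   87.4]
245 252 [65 36 31] [ 459.5 -380.7   92.4]
245 256 [67 40 33] [ 459.7 -380.8   96.6]
245 260 [67 39 33] [ 459.1 -380.9   99.3]
251 200 [31 30 26] [ 464.8 -383.    30.1]
251 204 [33 30 27] [ 462.2 -383.    30.7]
251 208 [31 28 26] [ 458.9 -383.    29.2]
251 212 [30 28 25] [ 459.5 -383.1   38.4]
251 216 [27 23 23] [ 460.2 -383.1   47. ]
251 220 [29 27 26] [ 460.1 -383.2   53.4]
251 224 [28 27 26] [ 459.8 -383.2   58.7]
251 228 [29 28 25] [ 458.4 -383.3   61.3]
251 232 [49 33 29] [ 458.9 -383.3   67.8]
251 236 [52 35 31] [ 459.6 -383.4   74.5]
251 240 
[... 259 characters left out ...]
61] [ 464.4 -387.6   28.9]
258 204 [73 71 66] [ 462.2 -387.6   30.5]
258 208 [61 59 55] [ 459.2 -387.6   30. ]
258 212 [28 24 23] [ 459.4 -387.5   38.1]
258 216 [28 26 25] [ 459.8 -387.4   46.2]
258 220 [27 25 24] [ 460.2 -387.3   53.6]
258 224 [28 26 25] [ 460.1 -387.3   59.5]
258 228 [28 25 23] [ 457.8 -387.3   59.9]
258 232 [54 33 28] [ 459.1 -387.2   68.4]
258 236 [56 37 30] [ 459.3 -387.1   73.9]
258 240 [56 34 29] [ 459.6 -387.    79.5]
258 244 [58 36 31] [ 459.7 -387.    84.2]
258 248 [55 34 29] [ 458.7 -386.9   86.6]
258 252 [54 36 30] [ 457.  -386.9   87.6]
258 256 [55 35 31] [ 454.3 -387.    86.7]
258 260 [53 34 30] [ 458.  -386.8   97.3]
[ 531.01849807 -384.95880715  228.28233991]
```

View pics/f3.png

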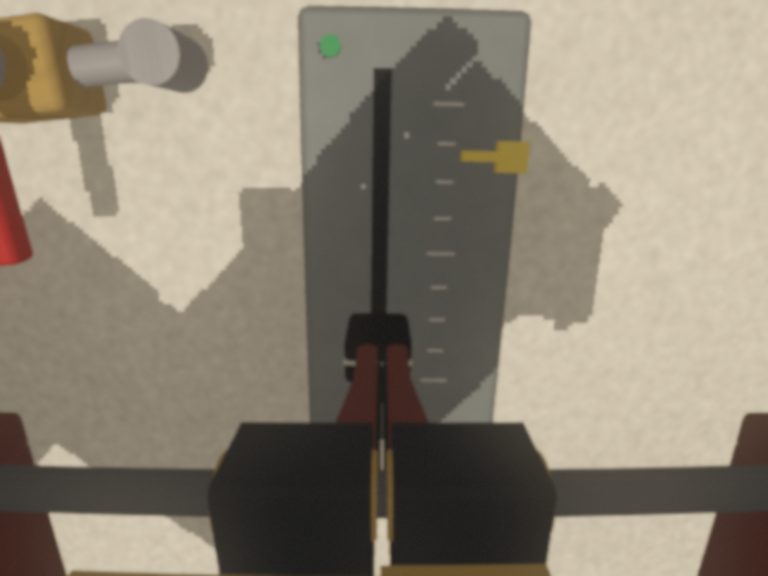

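{"method": "play_rows", "body": {
  "plan": "0 0.5 0 0 0 0 0;0 0.5 0 0 0 0 0;0 0.5 0 0 0 0 0;0 0.5 0 0 0 0 0;0 0 0 0 0 0 0"
}}

```text
t: 4.4
ee_pos: [468.3, -384.7, 44.4]
orientation: [3.141, 0.001, 0.0]
ft_force: [0.3, 0.5, -0.5]
width: 0.4
```

```bash
cat >> h.py <<'E'
def P(im,r,c): return rays(im,[(c,r)])[0]*im['range_z'][r,c]+np.array(im['eye'])
E
python3 - <<'E'
from h import *
w=cam('wrist'); print(get_obs()['ee_pos'])
for r in range(190,250,4): print(r,P(w,r,251).round(1),P(w,r,238).round(1),w['pixels'][r,238])
E
```

```text
[ 467.97693822 -384.62142764   44.29958788]
190 [ 492.1 -383.    29.7] [ 491.9 -374.5   29.2] [80 79 72]
194 [ 551.5 -384.9  228.3] [ 489.3 -374.5   29.7] [81 79 72]
198 [ 486.6 -383.    29.8] [ 486.4 -374.4   29.2] [81 79 72]
202 [ 483.6 -383.    29.1] [ 483.8 -374.4   29.8] [81 80 72]
206 [ 481.3 -383.    30.6] [ 480.5 -374.3   28.3] [82 80 73]
210 [ 478.2 -383.    29.8] [ 477.8 -374.3   28.6] [82 80 74]
214 [ 475.4 -383.    29.9] [ 475.1 -374.2   29.2] [81 80 72]
218 [ 472.4 -383.    29.6] [ 472.7 -374.3   30.3] [80 79 73]
222 [ 469.6 -382.9   29.9] [ 469.8 -374.2   30.2] [80 78 71]
226 [ 467.  -382.9   30.6] [ 466.4 -374.1   29.2] [79 78 73]
230 [ 463.6 -382.9   29.4] [ 463.8 -374.1   29.9] [78 74 67]
234 [ 480.  -383.3   71.9] [ 479.7 -376.3   71.3] [71 53 46]
238 [ 480.  -383.4   76.9] [ 480.1 -376.6   77.1] [64 41 35]
242 [ 479.9 -383.4   81.3] [ 479.7 -376.8   81. ] [67 41 35]
246 [ 480.5 -383.5   87. ] [ 480. -377.   86.] [67 40 34]
```

```bash
python3 - <<'E'
from h import *
for n in('scene','side','wrist'):
    im=cam(n); d=im['range_z']; H,W=d.shape
    v,u=np.mgrid[:H,:W]; uv=np.c_[u.ravel(),v.ravel()]
    p=rays(im,uv)*d.reshape(-1,1)+np.array(im['eye']); c=im['pixels'].reshape(-1,3)
    T,o=pose(); k=(np.abs(p[:,0]-T[0,3])<25)&(np.abs(p[:,1]-T[1,3])<25)&(p[:,2]>36)&(p[:,2]<140)&(d.ravel()>0)
    q=p[k]; print(n,k.sum())
    for z in range(36,140,8):
        s=q[(q[:,2]>=z)&(q[:,2]<z+8)]
        if len(s): print(z,len(s),s.min(0).round(),s.max(0).round())
E
```

```text
scene 202
36 19 [ 443. -396.   36.] [ 465. -371.   43.]
44 9 [ 449. -396.   44.] [ 460. -369.   52.]
52 5 [ 448. -396.   55.] [ 458. -371.   59.]
60 11 [ 443. -395.   60.] [ 459. -370.   67.]
68 20 [ 464. -394.   68.] [ 482. -375.   76.]
76 22 [ 462. -394.   76.] [ 482. -375.   84.]
84 18 [ 474. -393.   84.] [ 480. -375.   92.]
92 23 [ 473. -394.   92.] [ 480. -375.   99.]
100 16 [ 476. -392.  100.] [ 480. -374.  108.]
108 27 [ 475. -396.  108.] [ 481. -373.  116.]
116 26 [ 474. -397.  116.] [ 480. -372.  124.]
124 6 [ 476. -382.  124.] [ 479. -371.  132.]
side 96
36 11 [ 443. -374.   36.] [ 457. -367.   43.]
44 9 [ 444. -377.   44.] [ 458. -368.   52.]
52 18 [ 445. -390.   52.] [ 459. -367.   60.]
60 16 [ 443. -394.   61.] [ 464. -368.   68.]
68 14 [ 456. -381.   68.] [ 478. -373.   76.]
76 12 [ 456. -380.   76.] [ 476. -374.   82.]
84 14 [ 457. -379.   84.] [ 477. -372.   91.]
92 2 [ 463. -374.   92.] [ 467. -374.   93.]
wrist 2558
36 20 [ 457. -373.   36.] [ 461. -371.   44.]
44 24 [ 457. -374.   44.] [ 461. -371.   52.]
52 25 [ 456. -373.   52.] [ 460. -371.   60.]
60 43 [ 458. -394.   61.] [ 480. -371.   68.]
68 207 [ 477. -394.   68.] [ 480. -376.   76.]
76 251 [ 477. -394.   76.] [ 480. -376.   84.]
84 286 [ 475. -394.   84.] [ 480. -376.   92.]
92 355 [ 470. -395.   92.] [ 480. -375.  100.]
100 477 [ 458. -396.  100.] [ 481. -374.  108.]
108 564 [ 477. -398.  108.] [ 481. -373.  116.]
116 282 [ 469. -397.  116.] [ 480. -373.  124.]
124 24 [ 470. -387.  124.] [ 480. -383.  129.]
```

{"method": "play_rows", "body": {
  "plan": "4.6 0 0 0 0 0 0;4.6 -0.9 -0.1 0 0 0 0;4.6 -0.9 -0.1 0 0 0 0;4.6 0 0 0 0 0 0;4.6 0 0 0.8 0 0 0;4.6 0 0 0.8 0 0 0;4.6 0 0 0.8 0 0 0;0 0 0 0 0 0 0;0 0 0 0 0 0 0;0 0 0 0 0 0 0;0 0 0 0 0 0 0"
}}

```text
t: 5.98
ee_pos: [450.0, -383.1, 20.5]
orientation: [3.141, -0.0, 0.001]
ft_force: [-0.5, -1.4, -3.6]
width: 26.0
```

{"method": "play_rows", "body": {
  "plan": "0 1.85 0.03 0 0 0 0;0 1.85 0.03 0 0 0 0;0 1.85 0.03 0 0 0 0;0 1.85 0.03 0 0 0 0;0 0 0 0 0 0 0;4.6 0 0 0 0 0 0;4.6 0 0 0 0 0 0;4.6 0 0 -4 0 0 0;4.6 -2 0 -4 0 0 0;4.6 -4 0 -4 0 0 0;4.6 -4 0 -4 0 0 0;4.6 0 0 0 0 0 0"
}}

```text
t: 7.48
ee_pos: [422.9, -384.7, 183.7]
orientation: [3.139, -0.002, 0.005]
ft_force: [0.5, -0.3, -0.1]
width: 46.3
```

```bash
python3 - <<'E'
from h import *
print(get_obs()['ee_pos'])
w=cam('wrist'); 
for b in blobs(w,(22,120,100),(34,255,255),35,10): print('yel',*b)
z=lambda x,y,h: None
c=w['pixels'][20:220,130:400]; cv2.imwrite('pics/f4.png',cv2.resize(c,None,fx=2.8,fy=2.8)[:,:,::-1])
E
```

```text
[ 422.87278282 -384.73986758  183.70165957]
yel [ 525.6 -429.8   24.9   11.3  -89.8] [300.  75.]
```

View pics/f4.png

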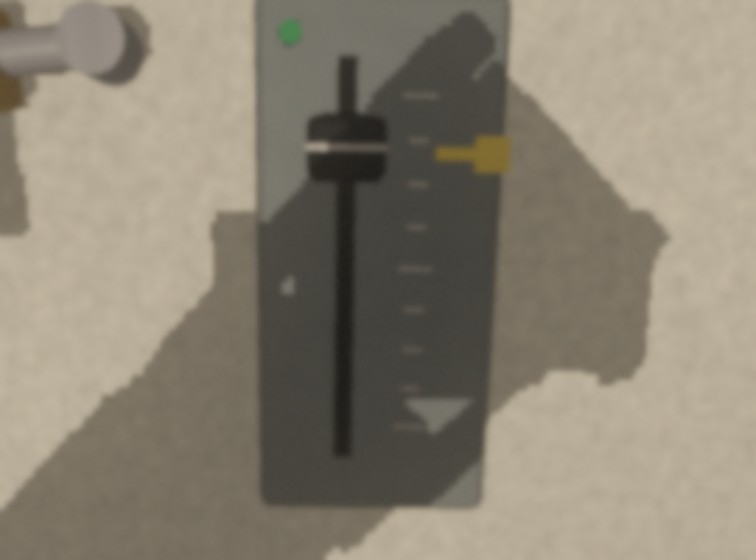

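```bash
python3 - <<'E'
from h import *
w=cam('wrist')
f=lambda x,y,z:onz(w,[(130+x/2.8,20+y/2.8)],z).round(1)[0]
print(f(346,147,62),f(346,118,62),f(346,182,62),f(346,182,30),f(455,154,35),f(440,154,35),f(505,154,35),f(410,270,30),f(433,268,30),f(397,268,30), f(405,95,30),f(438,95,30))
print(P(w,72,254).round(1))
E
```

```text
[ 526.6 -384.6   62. ] [ 535.4 -384.6   62. ] [ 515.8 -384.6   62. ] [ 516.8 -384.6   30. ] [ 526.1 -422.9   35. ] [ 526.  -417.7   35. ] [ 526.1 -440.6   35. ] [ 485.8 -408.1   30. ] [ 486.5 -416.6   30. ] [ 486.5 -403.3   30. ] [ 546.  -405.4   30. ] [ 546. -417.   30.]
[ 506.3 -384.4  366.2]
```

```bash
python3 - <<'E'
from h import *
A=rows([480,-100,330],down(0)); B=rows([480,150,330],down(0,-40),T=A); 
E
```

```text
t 7.6 at [ 423.8 -383.9  180.8] f [ 0.1 -0.8  0. ] w 45.9
8 x: 0.70 -3.55 -1.87 0.0 -0.0 -0.0
6 x: 0.00 -4.17 0.00 0.0 -6.7 0.0
```

{"method": "play_rows", "body": {
  "plan": "8.7 0.7 -3.55 -1.87 0 0 0;8.7 0.7 -3.55 -1.87 0 0 0;8.7 0.7 -3.55 -1.87 0 0 0;8.7 0.7 -3.55 -1.87 0 0 0;8.7 0.7 -3.55 -1.87 0 0 0;8.7 0.7 -3.55 -1.87 0 0 0;8.7 0.7 -3.55 -1.87 0 0 0;8.7 0.7 -3.55 -1.87 0 0 0;8.7 0 -4.17 0 0 -6.7 0;8.7 0 -4.17 0 0 -6.7 0;8.7 0 -4.17 0 0 -6.7 0;8.7 0 -4.17 0 0 -6.7 0;8.7 0 -4.17 0 0 -6.7 0;8.7 0 -4.17 0 0 -6.7 0;8.7 0 0 0 0 0 0"
}}

```text
t: 9.45
ee_pos: [479.6, 153.0, 325.9]
orientation: [2.944, 0.006, -1.089]
ft_force: [0.0, 0.4, 0.6]
width: 87.0
```

```bash
python3 - <<'E'
from h import *
A=rows([400,309,330],down(0,20))
# finger extents in tool frame
for n in('scene','side','wrist'):
    im=cam(n); d=im['range_z']; H,W=d.shape; v,u=np.mgrid[:H,:W]
    p=rays(im,np.c_[u.ravel(),v.ravel()])*d.reshape(-1,1)+np.array(im['eye'])
    T,o=pose(); q=((p-T[:3,3])@T[:3,:3])[d.ravel()>0]
    q=q[(abs(q[:,0])<16)&(abs(q[:,1])<66)&(q[:,2]>-90)&(q[:,2]<15)]
    print(n,len(q), q[:,2].max() if len(q) else 0, np.histogram(q[:,2],np.arange(-60,16,5)))
E
```

```text
t 9.4 at [479.6 153.  325.9] f [0.  0.4 0.6] w 87.0
8 x: -1.02 -1.95 0.20 0.0 7.6 0.0
scene 133 -17.967299316552538 (array([ 8,  8, 14, 22, 21, 20, 22,  9,  3,  0,  0,  0,  0,  0,  0]), array([-60, -55, -50, -45, -40, -35, -30, -25, -20, -15, -10,  -5,   0,
         5,  10,  15]))
side 708 -19.752018266645436 (array([48, 53, 45, 53, 49, 48, 51, 39,  1,  0,  0,  0,  0,  0,  0]), array([-60, -55, -50, -45, -40, -35, -30, -25, -20, -15, -10,  -5,   0,
         5,  10,  15]))
wrist 7217 -20.762020115804823 (array([531, 486, 423, 423, 358, 328, 312, 184,   0,   0,   0,   0,   0,
         0,   0]), array([-60, -55, -50, -45, -40, -35, -30, -25, -20, -15, -10,  -5,   0,
         5,  10,  15]))
```

{"method": "play_rows", "body": {
  "plan": "7.6 -1.02 -1.95 0.2 0 7.6 0;7.6 -1.02 -1.95 0.2 0 7.6 0;7.6 -1.02 -1.95 0.2 0 7.6 0;7.6 -1.02 -1.95 0.2 0 7.6 0;7.6 -1.02 -1.95 0.2 0 7.6 0;7.6 -1.02 -1.95 0.2 0 7.6 0;7.6 -1.02 -1.95 0.2 0 7.6 0;7.6 -1.02 -1.95 0.2 0 7.6 0;7.6 0 0 0 0 0 0"
}}

```text
t: 10.72
ee_pos: [398.0, 306.0, 333.6]
orientation: [-3.09, -0.006, -0.563]
ft_force: [0.5, 0.7, -0.1]
width: 75.9
```

```bash
cat > kin.py <<'E'
from h import *
from scipy.optimize import least_squares
def fk(q,p):
    h,a,L1,L2,b,Tt=p
    rz=lambda t:R.from_euler('z',t).as_matrix(); ry=lambda t:R.from_euler('y',t).as_matrix()
    M=rz(q[0]); x=np.array([0,0,h])+M@[a,0,0]
    M=M@ry(q[1]); x=x+M@[0,0,L1]
    M=M@ry(q[2]); x=x+M@[b,0,L2]
    M=M@rz(q[3])@ry(q[4]); x=x+M@[0,0,Tt]
    return x,M@rz(q[5])
E
python3 - <<'E'
from kin import *
T,o=pose(); print(T[:3,3],R.from_matrix(T[:3,:3]).as_euler('zyx',degrees=True),o['qpos'])
L=[json.loads(l) for l in open('log.txt')]
res=lambda p: np.concatenate([fk(q,p)[0]-np.array(t)[:3,3] for q,t in L])
s=least_squares(res,[300,0,450,450,0,250]); print(len(L),s.x.round(1),abs(s.fun).max())
for q,t in L[-3:]: print((fk(q,s.x)[1].T@np.array(t)[:3,:3]).round(2).tolist())
np.save('kp.npy',s.x)
E
```

```text
[397.9722209  305.98174044 333.64327075] [  -0.24139812   20.66076704 -179.8977157 ] [ 0.79854827 -0.03289936  1.93508918 -0.30316394  1.00230575  2.49906611]
13 [ 3.192e+02 -3.000e-01  5.781e+02  4.867e+02  9.100e+01  3.401e+02] 10.818142141469139
[[0.0, -1.0, -0.0], [1.0, 0.0, -0.0], [0.0, -0.0, 1.0]]
[[0.0, -1.0, 0.0], [1.0, 0.0, 0.0], [-0.0, 0.0, 1.0]]
[[0.0, -1.0, 0.0], [1.0, 0.0, 0.0], [-0.0, 0.0, 1.0]]
```

```bash
cat > kin.py <<'E'
from h import *
from scipy.optimize import least_squares
def fk(q,p):
    h,L1,L2,b,Tt,c=p
    rz=lambda t:R.from_euler('z',t).as_matrix(); ry=lambda t:R.from_euler('y',t).as_matrix()
    M=rz(q[0]); x=np.array([0,0,h])
    M=M@ry(q[1]); x=x+M@[0,0,L1]
    M=M@ry(q[2]); x=x+M@[b,0,L2]
    M=M@rz(q[3]); M=M@ry(q[4]); x=x+M@[c,0,Tt]
    return x,M@rz(q[5]+np.pi/2*-1)
def ik(pos,Rt,q0,p):
    lo=np.array([-3,-.9,.09,-1.31,.11,-2.54]);hi=np.array([3,2.11,2.58,4.45,2.69,2.54])
    f=lambda q:(lambda x,M:np.r_[(x-pos)/100,(M-Rt).ravel()])(*fk(q,p))
    s=least_squares(f,np.clip(q0,lo+.01,hi-.01),bounds=(lo,hi)); return s.x,np.abs(s.fun).max()
E
python3 - <<'E'
from kin import *
L=[json.loads(l) for l in open('log.txt')]
res=lambda p: np.concatenate([fk(q,p)[0]-np.array(t)[:3,3] for q,t in L])
s=least_squares(res,[300,450,450,0,250,0]); print(len(L),s.x.round(1)); print(s.fun.reshape(-1,3).round(1))
print((fk(L[-1][0],s.x)[1].T@np.array(L[-1][1])[:3,:3]).round(2).tolist())
np.save('kp.npy',s.x)
E
```

```text
13 [320.6 576.  485.5  91.  339.9  -1.7]
[[-10.5  -5.8  -0.2]
 [ -6.5 -10.2  -0.4]
 [ -6.5 -10.1  -0.4]
 [ -6.5 -10.1  -0.4]
 [ -7.8  -9.    0.9]
 [ -7.8  -9.    0.9]
 [ -7.8  -9.    0.9]
 [ -8.4  -8.4   0.5]
 [  1.1 -10.8  -0.7]
 [  1.1 -10.8  -0.7]
 [  1.1 -10.8  -0.7]
 [  1.1 -10.8  -0.7]
 [  9.4  -9.9   1.1]]
[[-1.0, -0.0, -0.0], [0.0, -1.0, 0.0], [-0.0, 0.0, 1.0]]
```

```bash
sed -i 's#np.pi/2\*-1#np.pi/2#; s#h,L1,L2,b,Tt,c=p#h,L1,L2,b,Tt,d=p#; s#x=np.array(\[0,0,h\])#x=np.array([0,0,h])+M@[0,d,0]#; s#\[c,0,Tt\]#[0,0,Tt]#' kin.py
cat >> kin.py <<'E'
TIP=21.
def tcp(G,Rt): # G: contact patch centre = tip+8x-3z
    return np.array(G,float)-Rt@[8,0,-3]+TIP*Rt[:,2]
def S(x,y,z=0,c=(540,6),yaw=5.5):
    a=np.radians(yaw); return np.array([c[0]+x*np.cos(a)-y*np.sin(a),c[1]+x*np.sin(a)+y*np.cos(a),z])
E
python3 - <<'E'
from kin import *
L=[json.loads(l) for l in open('log.txt')]
res=lambda p: np.concatenate([fk(q,p)[0]-np.array(t)[:3,3] for q,t in L])
s=least_squares(res,[300,450,450,0,250,10]); p=s.x; print(p.round(1),abs(s.fun).max(),(fk(L[-1][0],p)[1].T@np.array(L[-1][1])[:3,:3]).round(2).tolist())
np.save('kp.npy',p)
def chk(nm,G,yaw,tilts):
    q=[.6,.3,1.6,0,1.2,0]
    for t in tilts:
        Rt=down(yaw,t); best=min((ik(tcp(G,Rt),Rt,q+np.r_[0,0,0,d,0,e],p) for d in(0,.7,-.7) for e in(0,-1)),key=lambda r:r[1])
        print(nm,t,best[0].round(2),round(best[1],3))
chk('A',[537,293,6],189.7,(-30,-40)); chk('B',[583,411,6],170.7,(-30,-40)); chk('C',[400,309,6],178.2,(-25,-35,-45))
for y in(100,0,-100): chk(y,S(-50,y,58),185.5,(50,65,75))
E
```

```text
[312.4 563.1 484.9  77.5 331.8  11.9] 2.7569058147491887e-11 [[1.0, -0.0, 0.0], [0.0, 1.0, -0.0], [-0.0, 0.0, 1.0]]
A -30 [ 0.57  0.66  2.01 -1.31  0.19  0.1 ] 0.06
A -40 [ 0.59  0.66  2.   -1.31  0.24  0.12] 0.185
B -30 [ 0.76  0.78  1.74 -0.98  0.5   0.2 ] 0.0
B -40 [ 0.82  0.8   1.77 -1.31  0.58  0.57] 0.021
C -25 [ 0.81  0.62  2.16 -1.31  0.33  0.53] 0.017
C -35 [ 0.9   0.64  2.14 -1.31  0.48  0.61] 0.098
C -45 [ 0.99  0.69  2.1  -1.31  0.65  0.73] 0.191
100 50 [ 0.15  0.92  1.45  0.04  1.64 -1.53] 0.0
100 65 [ 0.15  1.07  1.31  0.05  1.9  -1.53] 0.0
100 75 [ 0.15  1.16  1.23  0.06  2.06 -1.53] 0.0
0 50 [ 0.02  0.92  1.45 -0.06  1.64 -1.63] 0.0
0 65 [ 0.02  1.07  1.31 -0.07  1.9  -1.63] 0.0
0 75 [ 0.02  1.16  1.24 -0.08  2.05 -1.63] 0.0
-100 50 [-0.12  0.94  1.42 -0.16  1.65 -1.72] 0.0
-100 65 [-0.11  1.08  1.28 -0.19  1.91 -1.72] 0.0
-100 75 [-0.1   1.17  1.2  -0.22  2.06 -1.73] 0.0
```

```bash
cat >> kin.py <<'E'
KP=np.load('kp.npy') if __import__('os').path.exists('kp.npy') else None
E
python3 - <<'E'
from kin import *
p=KP
def chk(nm,G,yaw,tilts,sg=-1):
    for t in tilts:
        Rt=down(yaw,t); c=np.array(G)-Rt@[8*np.sign(-t),0,-3]+TIP*Rt[:,2]
        best=min((ik(c,Rt,np.r_[.6,.5,1.6,d,1.2,e],p) for d in(0,.9,-.9) for e in(0,1.5,-1.5)),key=lambda r:round(r[1],3))
        print(nm,yaw,t,best[0].round(2),round(best[1],3))
for n,G,y in(('A',[537,293,6],9.7),('B',[583,411,6],-9.3),('C',[400,309,6],-1.8)):
    chk(n,G,y+180,(35,45)); chk(n,G,y,(-35,-45))
for y in(100,0,-100): chk(y,S(-10,y,58),95.5,(-50,-55,-65)); chk(y,S(-10,y,58),-84.5,(-55,-65))
E
```

```text
A 189.7 35 [ 0.41  0.95  1.33  0.14  1.45 -1.39] 0.0
A 189.7 45 [ 0.4   1.05  1.21  0.16  1.66 -1.39] 0.0
A 9.7 -35 [0.41 0.95 1.33 0.14 1.45 1.76] 0.0
A 9.7 -45 [0.4  1.05 1.21 0.16 1.66 1.75] 0.0
B 170.7 35 [ 0.46  1.04  1.13  0.34  1.5  -1.07] 0.0
B 170.7 45 [ 0.43  1.13  1.01  0.41  1.69 -1.08] 0.0
B -9.3 -35 [0.46 1.04 1.13 0.34 1.5  2.07] 0.0
B -9.3 -45 [0.43 1.13 1.01 0.41 1.69 2.07] 0.0
C 178.2 35 [ 0.47  0.82  1.67  0.3   1.22 -1.25] 0.0
C 178.2 45 [ 0.44  0.91  1.57  0.33  1.4  -1.28] 0.0
C -1.8 -35 [0.47 0.82 1.67 0.3  1.22 1.89] 0.0
C -1.8 -45 [0.44 0.91 1.57 0.33 1.4  1.86] 0.0
100 95.5 -50 [ 0.57  0.79  1.77 -0.81  1.22  1.02] 0.0
100 95.5 -55 [ 0.6   0.83  1.75 -0.85  1.29  1.06] 0.0
100 95.5 -65 [ 0.64  0.92  1.7  -0.9   1.44  1.12] 0.0
100 -84.5 -55 [-0.28  0.8   1.86  0.96  1.2   2.06] 0.0
100 -84.5 -65 [-0.32  0.89  1.82  1.02  1.34  1.98] 0.0
0 95.5 -50 [ 0.41  0.76  1.87 -0.95  1.11  1.02] 0.0
0 95.5 -55 [ 0.44  0.8   1.85 -0.98  1.19  1.07] 0.0
0 95.5 -65 [ 0.49  0.89  1.81 -1.04  1.33  1.15] 0.0
0 -84.5 -55 [-0.43  0.83  1.76  0.83  1.3   2.06] 0.0
0 -84.5 -65 [-0.47  0.92  1.71  0.88  1.44  2.  ] 0.0
-100 95.5 -50 [ 0.23  0.74  1.92 -1.1   1.02  1.01] 0.0
-100 95.5 -55 [ 0.26  0.78  1.91 -1.14  1.1   1.07] 0.0
-100 95.5 -65 [ 0.32  0.87  1.88 -1.2   1.25  1.17] 0.0
-100 -84.5 -55 [-0.56  0.87  1.63  0.72  1.41  2.07] 0.0
-100 -84.5 -65 [-0.6   0.96  1.57  0.77  1.56  2.03] 0.0
```

{"method": "play_rows", "body": {
  "plan": "8 0 0 0 0 -10.3 0;8 0 0 0 0 -10.3 0;8 0 0 0 0 0 -10;8 0 0 0 0 0 -10;8 0 0 0 0 0 -10;8 0 0 0 0 0 -10;8 0 0 0 0 0 -10;8 0 0 0 0 0 -10;8 0 0 0 0 0 -10;8 0 0 0 0 0 -10;8 0 0 0 0 0 -10;8 0 0 0 0 0 -10;8 0 0 0 0 0 -10;8 0 0 0 0 0 -10;8 0 0 0 0 0 -10;8 0 0 0 0 0 -10;8 0 0 0 0 0 -10;8 0 0 0 0 0 -10;8 0 0 0 0 0 -10;8 0 0 0 0 0 -8"
}}

```text
t: 13.22
ee_pos: [401.5, 305.1, 334.4]
orientation: [0.049, 3.141, 0.003]
ft_force: [0.2, -0.2, -0.6]
width: 80.2
```

```bash
cat >> kin.py <<'E'
def gt(G,Rt): # TCP for contact patch centre G (pick lower corner on -tool x)
    return np.array(G,float)-Rt@[-8,0,-3]+TIP*Rt[:,2]
def cards(n='scene'):
    im=cam(n)
    for b in blobs(im,(105,140,40),(125,255,255),9,60,(250,900,-300,560)): print(n,*b)
E
python3 - <<'E'
from kin import *
T,o=pose(); print(R.from_matrix(T[:3,:3]).as_euler('zyx',degrees=True).round(1),o['qpos'].round(2))
cards(); cards('wrist')
Rt=down(178.2,42); g=gt([400.5,308,6.5],Rt); A=rows(g-Rt[:,2]*80,Rt); rows(g,Rt,T=A,lin=2)
E
```

```text
[-178.2    0.  -179.9] [ 0.63  0.1   1.74  0.    1.29 -0.91]
scene [536.4 292.8  91.2  58.1   9.7] [330. 142.]
scene [585.2 409.1  93.6  57.6  -7.8] [368. 133.]
scene [401.2 306.2  92.4  56.9  -1.8] [302. 116.]
wrist [532.4 288.   38.9  21.4 -63.1] [247. 223.]
t 13.3 at [401.4 305.2 334.3] f [-0.1  0.2  0.1] w 80.1
7 x: -1.69 0.04 3.76 0.0 6.0 -0.0
5 x: 0.00 -0.00 1.60 0.0 0.0 0.0
```

{"method": "play_rows", "body": {
  "plan": "8 -1.69 0.04 3.76 0 6 0;8 -1.69 0.04 3.76 0 6 0;8 -1.69 0.04 3.76 0 6 0;8 -1.69 0.04 3.76 0 6 0;8 -1.69 0.04 3.76 0 6 0;8 -1.69 0.04 3.76 0 6 0;8 -1.69 0.04 3.76 0 6 0;8 0 0 0 0 0 0"
}}

```text
t: 14.32
ee_pos: [429.1, 305.7, 48.3]
orientation: [-0.049, -2.4, -0.012]
ft_force: [0.2, 0.1, 0.5]
width: 79.9
```

```bash
python3 - <<'E'
from kin import *
Rt=down(178.2,42); g=gt([400.5,308,6.5],Rt); rows(g,Rt,lin=2)
for n in('side','wrist','scene'):
    im=cam(n); d=im['range_z']; H,W=d.shape; v,u=np.mgrid[:H,:W]
    p=rays(im,np.c_[u.ravel(),v.ravel()])*d.reshape(-1,1)+np.array(im['eye'])
    T,o=pose(); q=((p-T[:3,3])@T[:3,:3])[d.ravel()>0]
    q=q[(abs(q[:,0])<16)&(abs(q[:,1])<62)&(q[:,2]>-90)&(q[:,2]<15)]
    print(n,len(q), q[:,0].min(),q[:,0].max(),np.histogram(q[:,2],np.arange(-60,16,5))[0])
E
```

```text
t 14.3 at [429.1 305.7  48.3] f [0.2 0.1 0.5] w 79.9
4 x: 0.02 0.03 1.86 0.0 -0.1 -0.1
side 443 -15.426138574916056 11.214606652140002 [34 28 32 27 33 39 24 31 17  0  0  0  0  0  0]
wrist 7079 -13.318278735928885 11.058720520329398 [534 486 420 394 356 340 274 246  11   0   0   0   0   0   0]
scene 36 -11.701524146082532 12.047944242580495 [0 2 2 6 6 7 9 4 0 0 0 0 0 0 0]
```

{"method": "play_rows", "body": {
  "plan": "8 0.02 0.03 1.82 0 0 0;8 0.02 0.03 1.82 0 0 0;8 0.02 0.03 1.82 0 0 0;8 0.02 0.03 1.82 0 0 0;8 0 0 0 0 0 0;4 0 0 0 0 0 0;4 0 0 0 0 0 0;4 0 0 0 0 0 0;4 0 0 0 0 0 0;4 0 0 0 0 0 0;4 0 0 0 0 0 0"
}}

```text
t: 15.85
ee_pos: [381.7, 311.1, 0.4]
orientation: [-0.041, -2.407, -0.017]
ft_force: [1.2, -0.4, 7.4]
width: 40.3
```

```bash
python3 - <<'E'
from kin import *
a=cam('side')['pixels'][250:384,200:400]; b=cam('scene')['pixels'][60:194,240:440]
cv2.imwrite('pics/c1.png',np.hstack([cv2.resize(a,(400,268)),cv2.resize(b,(400,268))])[:,:,::-1]); cards(); cards('side')
E
```

```text
scene [536.4 292.8  91.3  58.    9.6] [330. 142.]
scene [584.4 409.1  91.9  57.5  -8.6] [368. 133.]
side [583.8 414.8  89.   52.2  -9.2] [200. 337.]
side [395.  313.3  78.5  54.5  -1.4] [296. 316.]
```

View pics/c1.png

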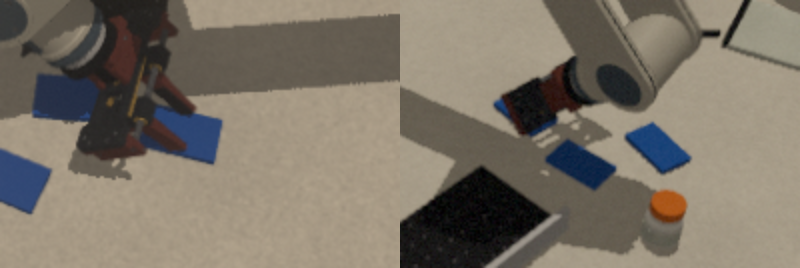

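{"method": "play_rows", "body": {
  "plan": "8.7 0 0 0 0 0 0;8.7 0 0 0 0 0 0;8.7 0 0 0 0 0 0;8.7 0 0 0 0 0 0"
}}

```text
t: 16.55
ee_pos: [381.5, 310.8, -0.9]
orientation: [-0.042, -2.408, -0.016]
ft_force: [0.0, -0.1, -0.8]
width: 77.0
```

```bash
python3 - <<'E'
from kin import *
T,o=pose(); print(T[:3,3],o['ft_force'],o['width'])
w=cam('wrist'); save(w,'c2.png')
d=w['range_z']; H,W=d.shape; v,u=np.mgrid[:H,:W]
p=rays(w,np.c_[u.ravel(),v.ravel()])*d.reshape(-1,1)+np.array(w['eye'])
q=((p-T[:3,3])@T[:3,:3]); k=(d.ravel()>0)&(abs(q[:,0])<16)&(abs(q[:,1])<66)&(q[:,2]>-50)&(q[:,2]<15)&(w['pixels'].reshape(-1,3).max(1)<90)&(w['pixels'].reshape(-1,3)[:,2]<60)
q=q[k]
for z in range(-50,-10,4):
    for sg in(1,-1):
        s=q[(q[:,2]>=z)&(q[:,2]<z+4)&(q[:,1]*sg>0)]
        if len(s): print(z,sg,len(s),s.min(0).round(),s.max(0).round())
E
```

```text
[381.51603252 310.7893162   -0.92281911] [ 0.0047193  -0.09414077 -0.76012106] 76.97833501028097
-50 1 143 [-10.  37. -50.] [ 12.  46. -46.]
-50 -1 149 [-11. -48. -50.] [ 12. -38. -46.]
-46 1 148 [-10.  37. -46.] [ 11.  46. -42.]
-46 -1 154 [-11. -48. -46.] [ 11. -38. -42.]
-42 1 136 [-10.  37. -42.] [ 12.  46. -38.]
-42 -1 137 [-10. -48. -42.] [ 11. -38. -38.]
-38 1 119 [-10.  37. -38.] [ 11.  46. -34.]
-38 -1 127 [-10. -47. -38.] [ 12. -38. -34.]
-34 1 108 [-10.  37. -34.] [ 12.  46. -30.]
-34 -1 111 [-10. -46. -34.] [ 11. -38. -30.]
-30 1 93 [-10.  37. -30.] [ 11.  45. -26.]
-30 -1 101 [-10. -46. -30.] [ 11. -38. -26.]
-26 1 31 [ -9.  38. -26.] [ 11.  45. -24.]
-26 -1 35 [-10. -46. -26.] [ 11. -38. -23.]
-18 -1 2 [-15. -66. -15.] [-14. -65. -14.]
-14 -1 1 [-15. -66. -14.] [-15. -66. -14.]
```

View pics/c2.png

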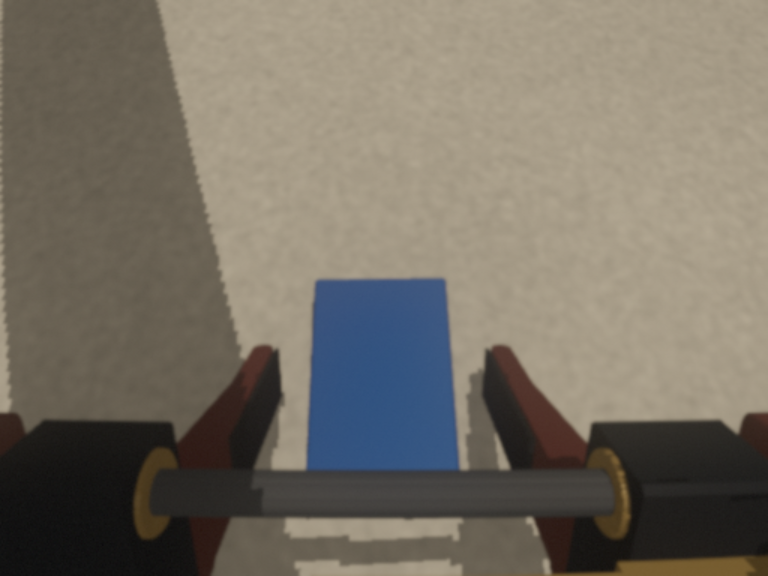

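{"method": "play_rows", "body": {
  "plan": "8.7 -0.13 0 0.44 0 0 0;8.7 -0.13 0 0.44 0 0 0;8.7 0 0 0 0 0 0;4 0 0 0 0 0 0;4 0 0 0 0 0 0;4 0 0 0 0 0 0;4 0 0 0 0 0 0;4 0 0 0 0 0 0;4 0 0 0 0 0 0"
}}

```text
t: 17.73
ee_pos: [377.6, 311.0, -9.0]
orientation: [-0.042, -2.408, -0.016]
ft_force: [-0.7, -0.6, 0.5]
width: 55.5
```

{"method": "play_rows", "body": {
  "plan": "4 0.67 0 -0.74 0 0 0;4 1.34 0 -1.49 0 0 0;4 2.68 0 -2.97 0 0 0;4 2.68 0 -2.97 0 0 0;4 2.68 0 -2.97 0 0 0;4 2.68 0 -2.97 0 0 0;4 0 0 0 0 0 0"
}}

```text
t: 18.6
ee_pos: [379.1, 311.9, 184.6]
orientation: [-0.04, -2.415, -0.02]
ft_force: [-0.9, -0.4, -0.7]
width: 55.5
```

```bash
sed -i 's/^TIP=.*/TIP=23.5/' kin.py; python3 - <<'E'
from kin import *
Tp=np.eye(4); T,o=pose()
# G in tool: (-8,0,-26.5); actual card centre in tool frame via wrist view blue
w=cam('wrist'); d=w['range_z']; H,W=d.shape; v,u=np.mgrid[:H,:W]
p=rays(w,np.c_[u.ravel(),v.ravel()])*d.reshape(-1,1)+np.array(w['eye'])
m=mask(w,(105,140,40),(125,255,255)).ravel()>0
q=((p-T[:3,3])@T[:3,:3])[m&(d.ravel()>0)&(d.ravel()<350)]; print(len(q))
if len(q):
    c=q.mean(0); n=np.linalg.svd(q-c)[2][2]; print('plane normal',n.round(2),'angle',np.degrees(np.arctan2(n[0],n[2])).round(1)); print(q.min(0).round(),q.max(0).round())
print(o['width'],o['qpos'].round(2))
for yw,t in((95.5,-60),(95.5,-65)):
    Rt=down(yw,t); 
    for y in(-150,-40,70):
        g=S(-10,y,58); 
        print(y,t,[ (a.round(2).tolist(),round(b,3)) for a,b in [ik(gt(g,Rt),Rt,[.3,.8,1.8,-1,1.2,1.1],KP)]])
Rt=down(95.5,-62); A=rows(gt(S(-10,-150,150),Rt),Rt); rows(gt(S(-10,-150,58),Rt),Rt,T=A,lin=3)
E
```

```text
10257
plane normal [-0.67  0.    0.74] angle -42.2
[-39. -28. -60.] [22. 28. -4.]
55.47037787555195 [ 0.45  0.6   1.58  0.32  1.62 -1.18]
-150 -60 [([0.21, 0.85, 1.91, -1.26, 1.13, 1.15], np.float64(0.0))]
-40 -60 [([0.41, 0.87, 1.85, -1.07, 1.22, 1.14], np.float64(0.0))]
70 -60 [([0.58, 0.89, 1.75, -0.91, 1.32, 1.12], np.float64(0.0))]
-150 -65 [([0.23, 0.9, 1.89, -1.29, 1.21, 1.2], np.float64(0.0))]
-40 -65 [([0.43, 0.91, 1.83, -1.1, 1.29, 1.18], np.float64(0.0))]
70 -65 [([0.6, 0.94, 1.72, -0.94, 1.4, 1.15], np.float64(0.0))]
t 18.6 at [378.1 311.3 182.8] f [ 0.  -0.1 -1.9] w 55.9
16 x: -3.24 -1.47 1.19 1.0 -5.2 5.7
4 x: 2.03 0.00 1.08 0.0 0.0 0.0
```

```bash
cat >> kin.py <<'E'
def sim(T,q,steps):
    "steps: list of (n,row6) ; prints path of TCP, tip z, joints"
    T=T.copy()
    for n,r in steps:
        for k in range(n):
            T[:3,3]+=T[:3,:3]@(np.array(r[:3])*10); T[:3,:3]=T[:3,:3]@R.from_rotvec(r[3:],degrees=True).as_matrix()
            q2,e=ik(T[:3,3],T[:3,:3],q,KP); print(T[:3,3].round(),(q2).round(2),'dq',np.abs(q2-q).max().round(2),'e',round(e,3)); q=q2
    return T
E
python3 - <<'E'
from kin import *
T,o=pose()
Rt=down(95.5,-62); A=rows(gt(S(-10,-135,150),Rt),Rt); rows(gt(S(-10,-135,57),Rt),Rt,T=A,n=4)
w=R.from_matrix(T[:3,:3].T@Rt).as_rotvec(degrees=True)/16; S_=sum(R.from_rotvec(w*k,degrees=True).as_matrix() for k in range(16)); s=np.linalg.solve(S_,T[:3,:3].T@(A[:3,3]-T[:3,3])/10)
sim(T,o['qpos'],[(16,[*s,*w])])
E
```

```text
t 18.6 at [378.1 311.3 182.8] f [ 0.  -0.1 -1.9] w 55.9
16 x: -3.16 -1.41 1.16 1.0 -5.2 5.7
4 x: 2.05 0.00 1.09 0.0 0.0 0.0
[393. 297. 153.] [ 0.45  0.61  1.61  0.26  1.51 -1.09] dq 0.1 e 0.0
[410. 279. 126.] [ 0.44  0.61  1.64  0.2   1.42 -1.  ] dq 0.1 e 0.0
[428. 258. 102.] [ 0.44  0.62  1.66  0.13  1.32 -0.89] dq 0.1 e 0.0
[446. 234.  82.] [ 0.43  0.62  1.69  0.05  1.24 -0.78] dq 0.11 e 0.0
[465. 207.  65.] [ 0.42  0.63  1.71 -0.04  1.16 -0.66] dq 0.12 e 0.0
[483. 178.  52.] [ 0.41  0.63  1.73 -0.14  1.1  -0.52] dq 0.14 e 0.0
[500. 147.  44.] [ 0.4   0.64  1.75 -0.25  1.05 -0.37] dq 0.15 e 0.0
[515. 114.  39.] [ 0.39  0.65  1.77 -0.37  1.01 -0.22] dq 0.16 e 0.0
[529.  80.  39.] [ 0.37  0.66  1.79 -0.49  0.99 -0.06] dq 0.16 e 0.0
[541.  46.  42.] [ 0.36  0.66  1.81 -0.61  0.98  0.11] dq 0.17 e 0.0
[549.  11.  49.] [ 0.34  0.67  1.83 -0.74  0.99  0.28] dq 0.17 e 0.0
[555. -23.  60.] [ 0.33  0.68  1.85 -0.85  1.01  0.44] dq 0.16 e 0.0
[558. -57.  74.] [ 0.31  0.68  1.87 -0.95  1.05  0.6 ] dq 0.16 e 0.0
[557. -89.  90.] [ 0.29  0.69  1.89 -1.05  1.1   0.75] dq 0.15 e 0.0
[ 553. -120.  109.] [ 0.27  0.69  1.9  -1.12  1.16  0.89] dq 0.14 e 0.0
[ 545. -149.  130.] [ 0.25  0.69  1.92 -1.19  1.22  1.02] dq 0.13 e 0.0
```

```bash
python3 - <<'E'
from kin import *
T,o=pose(); T=T.copy(); T[2,3]+=120; q=o['qpos'].copy(); q[1]-=.15;q[2]-=.1
Rt=down(95.5,-62); G=lambda z:gt(S(-10,-135,z),Rt); A=rows(G(200),Rt,T=T,n=16); B=rows(G(80),Rt,T=A,n=3); rows(G(57),Rt,T=B,n=2)
w=R.from_matrix(T[:3,:3].T@Rt).as_rotvec(degrees=True)/16; S_=sum(R.from_rotvec(w*k,degrees=True).as_matrix() for k in range(16)); s=np.linalg.solve(S_,T[:3,:3].T@(A[:3,3]-T[:3,3])/10)
sim(T,o['qpos'],[(16,[*s,*w])])
E
```

```text
16 x: -3.11 -1.19 1.63 1.0 -5.2 5.7
3 x: 3.53 0.00 1.88 0.0 0.0 0.0
2 x: 1.02 0.00 0.54 0.0 0.0 0.0
[390. 299. 270.] [ 0.45  0.47  1.54  0.27  1.71 -1.04] dq 0.15 e 0.0
[404. 283. 239.] [ 0.45  0.47  1.58  0.2   1.61 -0.95] dq 0.1 e 0.0
[419. 264. 211.] [ 0.45  0.47  1.62  0.13  1.51 -0.86] dq 0.1 e 0.0
[436. 242. 187.] [ 0.45  0.48  1.65  0.05  1.42 -0.75] dq 0.1 e 0.0
[453. 217. 165.] [ 0.44  0.48  1.68 -0.03  1.34 -0.64] dq 0.11 e 0.0
[470. 189. 148.] [ 0.44  0.49  1.71 -0.12  1.26 -0.52] dq 0.12 e 0.0
[486. 159. 134.] [ 0.43  0.5   1.74 -0.22  1.2  -0.39] dq 0.13 e 0.0
[502. 127. 124.] [ 0.42  0.51  1.77 -0.33  1.15 -0.25] dq 0.14 e 0.0
[516.  93. 118.] [ 0.4   0.52  1.79 -0.44  1.12 -0.11] dq 0.15 e 0.0
[528.  58. 117.] [ 0.39  0.54  1.81 -0.56  1.1   0.05] dq 0.15 e 0.0
[538.  23. 119.] [ 0.37  0.55  1.83 -0.68  1.09  0.2 ] dq 0.16 e 0.0
[546. -13. 125.] [ 0.35  0.56  1.85 -0.79  1.1   0.36] dq 0.15 e 0.0
[551. -48. 134.] [ 0.33  0.57  1.87 -0.9   1.12  0.51] dq 0.15 e 0.0
[552. -83. 147.] [ 0.3   0.58  1.89 -1.    1.16  0.65] dq 0.15 e 0.0
[ 550. -117.  163.] [ 0.28  0.59  1.91 -1.08  1.2   0.79] dq 0.14 e 0.0
[ 545. -149.  180.] [ 0.25  0.6   1.92 -1.16  1.26  0.93] dq 0.13 e 0.0
```

{"method": "play_rows", "body": {
  "plan": "4 2.68 0 -2.97 0 0 0;4 2.68 0 -2.97 0 0 0;4 2.68 0 -2.97 0 0 0;4 -3.11 -1.19 1.63 1 -5.2 5.7;4 -3.11 -1.19 1.63 1 -5.2 5.7;4 -3.11 -1.19 1.63 1 -5.2 5.7;4 -3.11 -1.19 1.63 1 -5.2 5.7;4 -3.11 -1.19 1.63 1 -5.2 5.7;4 -3.11 -1.19 1.63 1 -5.2 5.7;4 -3.11 -1.19 1.63 1 -5.2 5.7;4 -3.11 -1.19 1.63 1 -5.2 5.7;4 -3.11 -1.19 1.63 1 -5.2 5.7;4 -3.11 -1.19 1.63 1 -5.2 5.7;4 -3.11 -1.19 1.63 1 -5.2 5.7;4 -3.11 -1.19 1.63 1 -5.2 5.7;4 -3.11 -1.19 1.63 1 -5.2 5.7;4 -3.11 -1.19 1.63 1 -5.2 5.7;4 -3.11 -1.19 1.63 1 -5.2 5.7;4 -3.11 -1.19 1.63 1 -5.2 5.7;4 0 0 0 0 0 0"
}}

```text
t: 21.15
ee_pos: [541.9, -151.0, 175.5]
orientation: [1.47, 1.629, -0.886]
ft_force: [0.3, 0.3, 0.0]
width: 55.3
```

```bash
cat >> kin.py <<'E'
def held():
    T,o=pose(); w=cam('wrist'); d=w['range_z']; H,W=d.shape; v,u=np.mgrid[:H,:W]
    p=rays(w,np.c_[u.ravel(),v.ravel()])*d.reshape(-1,1)+np.array(w['eye'])
    m=mask(w,(105,140,25),(125,255,255)).ravel()>0
    q=((p-T[:3,3])@T[:3,:3]); k=m&(d.ravel()>0)&(d.ravel()<300)&(abs(q[:,1])<32); q=q[k]
    n=np.linalg.svd(q-q.mean(0),full_matrices=False)[2][2]; n=n*np.sign(n[2]); c=(q.min(0)+q.max(0))/2+5*n
    nw=T[:3,:3]@n; pw=p[k]
    print('card in tool c',c.round(1),'ang',np.degrees(np.arctan2(n[0],n[2])).round(1),'face dir world',nw.round(2),'centre',(T[:3,:3]@c+T[:3,3]).round(1),'z',pw[:,2].min().round(1),pw[:,2].max().round(1),len(q))
    return c
E
python3 - <<'E'
from kin import *
held(); Rt=down(95.5,-62); G=lambda z:gt(S(-10,-135,z),Rt)
B=rows(G(80),Rt); rows(G(57),Rt,T=B,n=2)
E
```

```text
card in tool c [-13.1   0.1 -30.6] ang -42.2 face dir world [ 0.1  -0.97  0.24] centre [ 540.2 -130.3  201.6] z 164.1 236.3 9401
t 21.2 at [ 542.7 -150.1  175.6] f [-0.5  1.2 -0.9] w 55.6
3 x: 3.39 0.09 1.79 -0.0 -0.1 0.1
2 x: 1.02 0.00 0.54 0.0 0.0 0.0
```

{"method": "play_rows", "body": {
  "plan": "4 3.39 0.09 1.79 0 0 0;4 3.39 0.09 1.79 0 0 0;4 3.39 0.09 1.79 0 0 0;4 1.2 0 0.65 0 0 0;4 1.2 0 0.65 0 0 0;4 0 0 0 0 0 0"
}}

```text
t: 21.95
ee_pos: [545.9, -148.7, 34.8]
orientation: [1.47, 1.627, -0.882]
ft_force: [-0.3, -0.4, -1.0]
width: 55.4
```

```bash
python3 - <<'E'
from kin import *
held(); o=get_obs(); print(o['ee_pos'],o['ft_force'])
a=cam('side')['pixels'][120:290,200:340]; b=cam('scene')['pixels'][130:300,150:330]
cv2.imwrite('pics/p1.png',np.hstack([cv2.resize(a,(350,425)),cv2.resize(b,(450,425))])[:,:,::-1])
E
```

```text
card in tool c [ -8.5   0.1 -23.7] ang -42.4 face dir world [ 0.09 -0.97  0.24] centre [ 544.4 -131.9   53.6] z 7.7 96.6 12236
[ 546.14801669 -148.57984742   34.93464749] [-0.20699579 -0.58932884 -0.66654042]
```

View pics/p1.png

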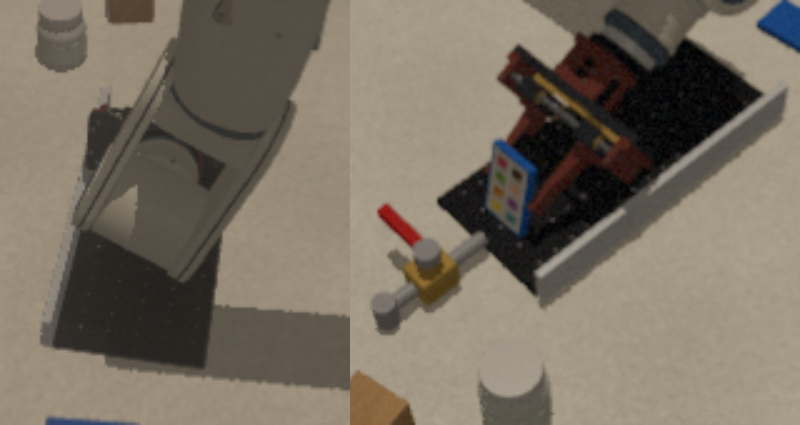

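{"method": "play_rows", "body": {
  "plan": "8 0 0 0 0 0 0;8 0 0 0 0 0 0;8.7 0 0 0 0 0 0;8.7 0 0 -1 0 0 0;8.7 0 0 -2 0 0 0;8.7 0 0 -2 0 0 0;8.7 0 0 -2 0 0 0;8.7 0 0 -2 0 0 0;8.7 0 0 -2 0 0 0;8.7 0 0 -2 0 0 0;8.7 -1 0 -2 0 0 0;8.7 -3 0 -2 0 0 0;8.7 -4 0 -1 0 0 0;8.7 -4 0 -1 0 0 0;8.7 0 0 0 0 0 0"
}}

```text
t: 23.98
ee_pos: [536.2, -38.8, 233.6]
orientation: [1.474, 1.624, -0.876]
ft_force: [0.7, -0.4, 0.8]
width: 87.3
```

```bash
python3 - <<'E'
from kin import *
cards(); cards('side'); T,o=pose(); print(T[:3,3],o['qpos'].round(2))
b=cam('scene')['pixels'][130:300,150:330]
cv2.imwrite('pics/p2.png',cv2.resize(b,(540,510))[:,:,::-1])
E
```

```text
scene [537.  292.9  90.   58.    9.7] [330. 142.]
scene [585.1 408.8  93.5  57.7  -8.3] [368. 133.]
side [572.3 416.9  64.1  51.9  -9.8] [205. 339.]
side [535.7 298.9  86.1  51.6   9.1] [233. 299.]
[535.11045047 -38.82942305 230.76555429] [ 0.44  0.54  1.85 -0.99  1.43  0.86]
```

View pics/p2.png

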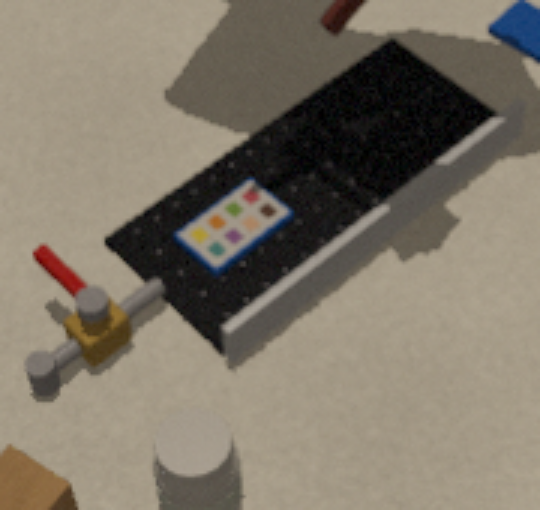

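```bash
cat >> kin.py <<'E'
def go(stages,show=True):
    "stages: (pos,R,n) chained from the present pose; prints rows and the sim summary"
    T,o=pose(); q=o['qpos']; print('t',round(o['t'],1),T[:3,3].round(1))
    for pos,Rt,n in stages:
        A=rows(pos,Rt,n=n,T=T)
        w=R.from_matrix(T[:3,:3].T@Rt).as_rotvec(degrees=True); nn=n
        S_=sum(R.from_rotvec(w*k/nn,degrees=True).as_matrix() for k in range(nn)); s=np.linalg.solve(S_,T[:3,:3].T@(np.array(pos)-T[:3,3]))
        X=T.copy(); out=[]
        for k in range(nn):
            X[:3,3]+=X[:3,:3]@s; X[:3,:3]=X[:3,:3]@R.from_rotvec(w/nn,degrees=True).as_matrix()
            q2,e=ik(X[:3,3],X[:3,:3],q,KP); out.append((X[2,3],np.abs(q2-q).max(),e)); q=q2
        out=np.array(out); print('   zmin',out[:,0].min().round(),'dqmax',out[:,1].max().round(2),'err',out[:,2].max().round(3),'q',q.round(2))
        T=A
def face(n='scene',box=(430,660,-200,200)):
    im=cam(n)
    for b in blobs(im,(0,0,130),(179,90,255),18,80,box): print('white',n,*b)
E
python3 - <<'E'
from kin import *
face(); face('side')
Rt=down(189.6,42); g=gt([536,297,5.5],Rt); up=np.array([0,0,1])
go([(np.array([520,100,330]),down(140,0),10),(g+up*100-Rt[:,2]*40,Rt,10),(g-Rt[:,2]*40,Rt,3),(g,Rt,3)])
E
```

```text
white scene [615.2 -62.9 189.6   9.1 -85.3] [252. 219.]
white scene [538.4 -85.9  84.6  49.5 -84. ] [228. 203.]
white side [ 553.6 -111.4  153.    80.4  -38.9] [263. 177.]
t 24.2 [534.8 -38.9 229.4]
10 x: 0.56 0.32 -1.69 -2.4 5.8 -4.0
   zmin 232.0 dqmax 0.18 err 0.0 q [ 0.17  0.15  1.7   0.    1.29 -0.71]
10 x: -0.23 2.22 2.06 1.8 3.9 -4.7
   zmin 121.0 dqmax 0.09 err 0.0 q [ 0.4   0.89  1.17  0.16  1.79 -1.36]
3 x: -2.23 0.00 2.48 0.0 0.0 0.0
   zmin 21.0 dqmax 0.04 err 0.0 q [ 0.4   1.01  1.17  0.16  1.67 -1.38]
3 x: -0.00 -0.00 1.33 0.0 0.0 0.0
   zmin -9.0 dqmax 0.03 err 0.0 q [ 0.41  1.02  1.25  0.16  1.59 -1.39]
```

{"method": "play_rows", "body": {
  "plan": "8.7 0.56 0.32 -1.69 -2.4 5.8 -4;8.7 0.56 0.32 -1.69 -2.4 5.8 -4;8.7 0.56 0.32 -1.69 -2.4 5.8 -4;8.7 0.56 0.32 -1.69 -2.4 5.8 -4;8.7 0.56 0.32 -1.69 -2.4 5.8 -4;8.7 0.56 0.32 -1.69 -2.4 5.8 -4;8.7 0.56 0.32 -1.69 -2.4 5.8 -4;8.7 0.56 0.32 -1.69 -2.4 5.8 -4;8.7 0.56 0.32 -1.69 -2.4 5.8 -4;8.7 0.56 0.32 -1.69 -2.4 5.8 -4;8.7 -0.23 2.22 2.06 1.8 3.9 -4.7;8.7 -0.23 2.22 2.06 1.8 3.9 -4.7;8.7 -0.23 2.22 2.06 1.8 3.9 -4.7;8.7 -0.23 2.22 2.06 1.8 3.9 -4.7;8.7 -0.23 2.22 2.06 1.8 3.9 -4.7;8.7 -0.23 2.22 2.06 1.8 3.9 -4.7;8.7 -0.23 2.22 2.06 1.8 3.9 -4.7;8.7 -0.23 2.22 2.06 1.8 3.9 -4.7;8.7 -0.23 2.22 2.06 1.8 3.9 -4.7;8.7 -0.23 2.22 2.06 1.8 3.9 -4.7"
}}

```text
t: 26.72
ee_pos: [538.4, 296.6, 117.9]
orientation: [0.2, -2.403, 0.088]
ft_force: [-0.2, -0.6, -0.8]
width: 86.9
```

```bash
cat >> kin.py <<'E'
def wc():
    im=cam('wrist')
    for b in blobs(im,(105,140,25),(125,255,255),10,300,(250,900,-300,560)): print('wrist',*b)
E
python3 - <<'E'
from kin import *
wc(); cards()
Rt=down(189.6,42); g=gt([536,297,5.5],Rt)
go([(g-Rt[:,2]*40,Rt,4),(g,Rt,3)])
E
```

```text
wrist [605.6 394.5  37.   26.2 -81.3] [357. 366.]
scene [537.  293.   90.   58.1   9.6] [330. 142.]
scene [585.5 409.3  92.7  57.7  -7.3] [369. 134.]
t 26.8 [536.  297.7 115.1]
4 x: -1.63 -0.00 1.70 -0.1 -0.0 -0.1
   zmin 21.0 dqmax 0.03 err 0.0 q [ 0.4   1.01  1.17  0.16  1.67 -1.38]
3 x: -0.00 -0.00 1.33 0.0 0.0 0.0
   zmin -9.0 dqmax 0.03 err 0.0 q [ 0.41  1.02  1.25  0.16  1.59 -1.39]
```

{"method": "play_rows", "body": {
  "plan": "8.7 -1.63 0 1.7 -0.1 0 -0.1;8.7 -1.63 0 1.7 -0.1 0 -0.1;8.7 -1.63 0 1.7 -0.1 0 -0.1;8.7 -1.63 0 1.7 -0.1 0 -0.1;8.7 0 0 0 0 0 0"
}}

```text
t: 27.45
ee_pos: [541.7, 295.5, 23.8]
orientation: [0.201, -2.404, 0.076]
ft_force: [-0.1, -0.6, -0.3]
width: 87.0
```

```bash
python3 - <<'E'
from kin import *
wc(); im=cam('wrist'); save(im,'a1.png',1)
Rt=down(189.6,42); g=gt([536,297,5.5],Rt)
go([(g,Rt,3)])
E
```

```text
wrist [536.1 292.5  61.6  47.8 -25.4] [250. 232.]
t 27.6 [543.  296.3  26.1]
3 x: -0.02 0.06 1.55 0.0 0.1 0.0
   zmin -9.0 dqmax 0.03 err 0.0 q [ 0.41  1.02  1.25  0.16  1.59 -1.39]
```

View pics/a1.png

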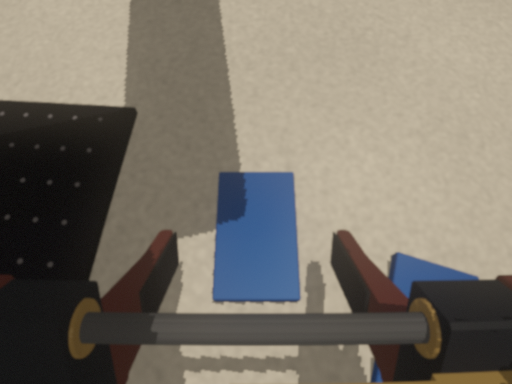

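{"method": "play_rows", "body": {
  "plan": "8.7 0 0.03 1.5 0 0 0;8.7 0 0.03 1.5 0 0 0;8.7 0 0.03 1.5 0 0 0;8.7 0 0 0 0 0 0;4 0 0 0 0 0 0;4 0 0 0 0 0 0;4 0 0 0 0 0 0;4 0 0 0 0 0 0;4 0 0 0 0 0 0;4 0 0 0 0 0 0;4 0 0 0 0 0 0"
}}

```text
t: 28.92
ee_pos: [513.5, 292.4, -7.3]
orientation: [0.202, -2.408, 0.075]
ft_force: [1.2, 0.0, 1.1]
width: 55.1
```

Gripped at 55 mm. Next I lift it and plan the placing.

{"method": "play_rows", "body": {
  "plan": "4 0.67 0 -0.74 0 0 0;4 1.34 0 -1.49 0 0 0;4 2.68 0 -2.97 0 0 0;4 2.68 0 -2.97 0 0 0;4 2.68 0 -2.97 0 0 0;4 2.68 0 -2.97 0 0 0;4 2.68 0 -2.97 0 0 0;4 2.68 0 -2.97 0 0 0;4 0 0 0 0 0 0"
}}

```text
t: 30.05
ee_pos: [512.7, 292.2, 267.1]
orientation: [0.204, -2.415, 0.072]
ft_force: [0.9, 1.1, -1.7]
width: 55.2
```

```bash
python3 - <<'E'
from kin import *
print(get_obs()['width']); held(); Rt=down(95.5,-62); G=lambda z:gt(S(-10,-25,z),Rt)
go([(G(200),Rt,17),(G(80),Rt,3),(G(59),Rt,2)])
E
```

```text
55.240557189532275
card in tool c [-10.4  -0.8 -24.7] ang -41.7 face dir world [ 0.01  0.   -1.  ] centre [536.6 295.4 278.7] z 281.6 287.4 10680
t 30.1 [511.9 291.9 264.7]
17 x: -1.39 -1.29 1.20 1.1 -4.5 6.1
   zmin 157.0 dqmax 0.16 err 0.0 q [ 0.44  0.63  1.86 -1.01  1.38  0.95]
3 x: 3.53 0.00 1.88 0.0 0.0 0.0
   zmin 60.0 dqmax 0.07 err 0.0 q [ 0.44  0.85  1.84 -1.05  1.28  1.12]
2 x: 0.93 0.00 0.49 0.0 0.0 0.0
   zmin 39.0 dqmax 0.02 err 0.0 q [ 0.44  0.89  1.83 -1.06  1.26  1.15]
```

{"method": "play_rows", "body": {
  "plan": "4 -1.39 -1.29 1.2 1.1 -4.5 6.1;4 -1.39 -1.29 1.2 1.1 -4.5 6.1;4 -1.39 -1.29 1.2 1.1 -4.5 6.1;4 -1.39 -1.29 1.2 1.1 -4.5 6.1;4 -1.39 -1.29 1.2 1.1 -4.5 6.1;4 -1.39 -1.29 1.2 1.1 -4.5 6.1;4 -1.39 -1.29 1.2 1.1 -4.5 6.1;4 -1.39 -1.29 1.2 1.1 -4.5 6.1;4 -1.39 -1.29 1.2 1.1 -4.5 6.1;4 -1.39 -1.29 1.2 1.1 -4.5 6.1;4 -1.39 -1.29 1.2 1.1 -4.5 6.1;4 -1.39 -1.29 1.2 1.1 -4.5 6.1;4 -1.39 -1.29 1.2 1.1 -4.5 6.1;4 -1.39 -1.29 1.2 1.1 -4.5 6.1;4 -1.39 -1.29 1.2 1.1 -4.5 6.1;4 -1.39 -1.29 1.2 1.1 -4.5 6.1;4 -1.39 -1.29 1.2 1.1 -4.5 6.1;4 0 0 0 0 0 0"
}}

```text
t: 32.35
ee_pos: [530.4, -39.8, 177.1]
orientation: [1.476, 1.623, -0.894]
ft_force: [0.3, 0.2, -0.8]
width: 55.0
```

```bash
cat >> kin.py <<'E'
def place(y,tilt=-62,x=-10):
    c=held(); Rt=down(95.5,tilt)
    # drive the card centre (tool coords c) so that its lower edge hangs 2 mm over the plate
    T,o=pose(); a=np.degrees(np.arctan2(1,1))
    zc=8+2+46; f=lambda z: S(x,y,z)-Rt@c
    go([(f(80),Rt,4),(f(zc),Rt,2)])
E
python3 - <<'E'
from kin import *
place(-20)
E
```

```text
card in tool c [51.1  2.4 30.1] ang -36.3 face dir world [ 0.1  -0.98  0.14] centre [532.5 -42.1 117.8] z 6.9 239.3 10494
t 32.4 [531.4 -39.2 177.5]
4 x: 1.16 0.02 -0.14 -0.1 -0.1 0.1
   zmin 139.0 dqmax 0.02 err 0.0 q [ 0.49  0.71  1.84 -0.98  1.37  1.01]
2 x: 1.06 0.00 0.56 0.0 0.0 0.0
   zmin 115.0 dqmax 0.02 err 0.0 q [ 0.49  0.75  1.84 -0.99  1.35  1.05]
```

```bash
sed -i 's/c=held(); Rt=down(95.5,tilt)/c=np.array([-10,0,-24.7]); Rt=down(95.5,tilt)/' kin.py; python3 - <<'E'
from kin import *
place(-20)
E
```

```text
t 32.4 [531.4 -39.2 177.5]
4 x: 2.68 0.09 1.23 -0.1 -0.1 0.1
   zmin 60.0 dqmax 0.06 err 0.0 q [ 0.45  0.85  1.83 -1.04  1.28  1.12]
2 x: 1.06 0.00 0.56 0.0 0.0 0.0
   zmin 36.0 dqmax 0.02 err 0.0 q [ 0.45  0.89  1.82 -1.05  1.27  1.15]
```

{"method": "play_rows", "body": {
  "plan": "4 2.68 0.09 1.23 0 0 0;4 2.68 0.09 1.23 0 0 0;4 2.68 0.09 1.23 0 0 0;4 2.68 0.09 1.23 0 0 0;4 1.06 0 0.56 0 0 0;4 1.06 0 0.56 0 0 0;4 0 0 0 0 0 0;4 0 0 0 0 0 0"
}}

```text
t: 33.4
ee_pos: [534.9, -31.4, 37.6]
orientation: [1.478, 1.619, -0.888]
ft_force: [0.1, -0.2, -1.1]
width: 54.8
```

{"method": "play_rows", "body": {
  "plan": "8 0 0 0 0 0 0;8 0 0 0 0 0 0;8.7 0 0 0 0 0 0;8.7 0 0 -1 0 0 0;8.7 0 0 -2 0 0 0;8.7 0 0 -2 0 0 0;8.7 0 0 -2 0 0 0;8.7 0 0 -2 0 0 0;8.7 0 0 -2 0 0 0;8.7 0 0 -2 0 0 0;8.7 -1 0 -2 0 0 0;8.7 -3 0 -2 0 0 0;8.7 -4 0 -1 0 0 0;8.7 -4 0 -1 0 0 0;8.7 0 0 0 0 0 0"
}}

```text
t: 35.28
ee_pos: [526.1, 79.3, 235.7]
orientation: [1.482, 1.617, -0.883]
ft_force: [-0.4, -0.1, 0.0]
width: 87.1
```

```bash
python3 - <<'E'
from kin import *
face(); cards(); cards('side')
Rt=down(170.7,42); g=gt([585,414,5.5],Rt); up=np.array([0,0,1])
go([(np.array([540,200,330]),down(135,0),10),(g+up*100-Rt[:,2]*40,Rt,10),(g-Rt[:,2]*40,Rt,3),(g,Rt,3)])
E
```

```text
white scene [538.5 -85.8  84.4  49.  -84.5] [227. 204.]
white scene [610.2  -3.5 308.7   8.8 -85.3] [267. 207.]
white scene [527.5  30.4  83.6  47.5 -84.9] [260. 180.]
scene [584.9 408.9  93.   57.6  -8.6] [368. 133.]
side [584.  414.9  89.3  52.2  -9.1] [200. 337.]
t 35.4 [524.9  79.  232.1]
10 x: 0.34 0.49 -1.51 -2.2 5.9 -3.6
   zmin 236.0 dqmax 0.15 err 0.0 q [ 0.33  0.23  1.6   0.    1.31 -0.45]
10 x: -0.06 2.29 2.15 1.3 4.1 -3.4
   zmin 121.0 dqmax 0.09 err 0.0 q [ 0.42  0.99  0.97  0.39  1.81 -1.01]
3 x: -2.23 0.00 2.48 0.0 0.0 0.0
   zmin 21.0 dqmax 0.04 err 0.0 q [ 0.42  1.1   0.97  0.38  1.71 -1.06]
3 x: 0.00 0.00 1.33 0.0 0.0 0.0
   zmin -9.0 dqmax 0.02 err 0.0 q [ 0.44  1.11  1.04  0.39  1.63 -1.07]
```

{"method": "play_rows", "body": {
  "plan": "8.7 0.34 0.49 -1.51 -2.2 5.9 -3.6;8.7 0.34 0.49 -1.51 -2.2 5.9 -3.6;8.7 0.34 0.49 -1.51 -2.2 5.9 -3.6;8.7 0.34 0.49 -1.51 -2.2 5.9 -3.6;8.7 0.34 0.49 -1.51 -2.2 5.9 -3.6;8.7 0.34 0.49 -1.51 -2.2 5.9 -3.6;8.7 0.34 0.49 -1.51 -2.2 5.9 -3.6;8.7 0.34 0.49 -1.51 -2.2 5.9 -3.6;8.7 0.34 0.49 -1.51 -2.2 5.9 -3.6;8.7 0.34 0.49 -1.51 -2.2 5.9 -3.6;8.7 -0.06 2.29 2.15 1.3 4.1 -3.4;8.7 -0.06 2.29 2.15 1.3 4.1 -3.4;8.7 -0.06 2.29 2.15 1.3 4.1 -3.4;8.7 -0.06 2.29 2.15 1.3 4.1 -3.4;8.7 -0.06 2.29 2.15 1.3 4.1 -3.4;8.7 -0.06 2.29 2.15 1.3 4.1 -3.4;8.7 -0.06 2.29 2.15 1.3 4.1 -3.4;8.7 -0.06 2.29 2.15 1.3 4.1 -3.4;8.7 -0.06 2.29 2.15 1.3 4.1 -3.4;8.7 -0.06 2.29 2.15 1.3 4.1 -3.4"
}}

```text
t: 37.92
ee_pos: [585.9, 414.6, 118.3]
orientation: [-0.187, -2.395, -0.075]
ft_force: [0.9, 0.9, -0.0]
width: 86.8
```

```bash
python3 - <<'E'
from kin import *
cards(); wc()
Rt=down(170.9,42); g=gt([585,413.5,5.5],Rt)
go([(g-Rt[:,2]*40,Rt,4),(g,Rt,3)])
E
```

```text
scene [584.4 409.   91.9  57.8  -8.8] [368. 133.]
wrist [608.3 404.3  30.3  24.2  81.3] [244. 298.]
t 38.0 [583.5 415.3 114.3]
4 x: -1.66 -0.04 1.64 -0.1 -0.2 0.0
   zmin 21.0 dqmax 0.03 err 0.0 q [ 0.42  1.1   0.97  0.38  1.71 -1.06]
3 x: 0.00 -0.00 1.33 0.0 0.0 0.0
   zmin -9.0 dqmax 0.02 err 0.0 q [ 0.44  1.11  1.04  0.39  1.63 -1.07]
```

{"method": "play_rows", "body": {
  "plan": "8.7 -1.66 -0.04 1.68 0 0 0;8.7 -1.66 -0.04 1.68 0 0 0;8.7 -1.66 -0.04 1.68 0 0 0;8.7 -1.66 -0.04 1.68 0 0 0;8.7 0 0 0 0 0 0"
}}

```text
t: 38.65
ee_pos: [589.5, 411.2, 24.0]
orientation: [-0.19, -2.397, -0.074]
ft_force: [0.3, -0.2, 0.1]
width: 87.3
```

```bash
python3 - <<'E'
from kin import *
wc(); im=cam('wrist'); m=mask(im,(105,140,25),(125,255,255))[150:320,150:350]; v,u=np.nonzero(m); print('blue cols',[(r+150,u[v==r].min()+150,u[v==r].max()+150) for r in (40,80,120) if (v==r).any()])
Rt=down(170.9,42); g=gt([585,413.5,5.5],Rt)
go([(g,Rt,3)])
E
```

```text
wrist [590.6 410.2  80.7  50.4  -8.2] [255. 252.]
blue cols [(190, np.int64(237), np.int64(274)), (230, np.int64(217), np.int64(283)), (270, np.int64(214), np.int64(284))]
t 38.8 [590.9 412.2  26.7]
3 x: -0.06 0.01 1.54 0.0 -0.0 0.0
   zmin -9.0 dqmax 0.03 err 0.0 q [ 0.44  1.11  1.04  0.39  1.63 -1.07]
```

{"method": "play_rows", "body": {
  "plan": "8.7 -0.03 0 1.5 0 0 0;8.7 -0.03 0 1.5 0 0 0;8.7 -0.03 0 1.5 0 0 0;8.7 0 0 0 0 0 0;4 0 0 0 0 0 0;4 0 0 0 0 0 0;4 0 0 0 0 0 0;4 0 0 0 0 0 0;4 0 0 0 0 0 0;4 0 0 0 0 0 0;4 0 0 0 0 0 0;4 0.67 0 -0.74 0 0 0;4 1.34 0 -1.49 0 0 0;4 2.68 0 -2.97 0 0 0;4 2.68 0 -2.97 0 0 0;4 2.68 0 -2.97 0 0 0;4 2.68 0 -2.97 0 0 0;4 2.68 0 -2.97 0 0 0;4 2.68 0 -2.97 0 0 0;4 0 0 0 0 0 0"
}}

```text
t: 41.25
ee_pos: [563.2, 416.9, 268.3]
orientation: [-0.186, -2.408, -0.082]
ft_force: [0.7, 0.4, -1.0]
width: 55.5
```

```bash
python3 - <<'E'
from kin import *
print(get_obs()['width']); held(); Rt=down(95.5,-62); G=lambda z:gt(S(-10,80,z),Rt)
go([(G(200),Rt,17)])
E
```

```text
55.54687793264412
card in tool c [-13.2  -0.6 -27.4] ang -42.3 face dir world [ 0.01  0.   -1.  ] centre [590.8 411.8 280. ] z 282.5 287.8 10332
t 41.3 [562.4 416.4 265.5]
17 x: -1.44 -1.44 1.14 0.9 -5.1 4.9
   zmin 156.0 dqmax 0.14 err 0.0 q [ 0.6   0.67  1.75 -0.88  1.5   0.96]
```

{"method": "play_rows", "body": {
  "plan": "4 -1.44 -1.44 1.14 0.9 -5.1 4.9;4 -1.44 -1.44 1.14 0.9 -5.1 4.9;4 -1.44 -1.44 1.14 0.9 -5.1 4.9;4 -1.44 -1.44 1.14 0.9 -5.1 4.9;4 -1.44 -1.44 1.14 0.9 -5.1 4.9;4 -1.44 -1.44 1.14 0.9 -5.1 4.9;4 -1.44 -1.44 1.14 0.9 -5.1 4.9;4 -1.44 -1.44 1.14 0.9 -5.1 4.9;4 -1.44 -1.44 1.14 0.9 -5.1 4.9;4 -1.44 -1.44 1.14 0.9 -5.1 4.9;4 -1.44 -1.44 1.14 0.9 -5.1 4.9;4 -1.44 -1.44 1.14 0.9 -5.1 4.9;4 -1.44 -1.44 1.14 0.9 -5.1 4.9;4 -1.44 -1.44 1.14 0.9 -5.1 4.9;4 -1.44 -1.44 1.14 0.9 -5.1 4.9;4 -1.44 -1.44 1.14 0.9 -5.1 4.9;4 -1.44 -1.44 1.14 0.9 -5.1 4.9;4 0 0 0 0 0 0"
}}

```text
t: 43.55
ee_pos: [523.3, 64.5, 176.4]
orientation: [1.459, 1.637, -0.894]
ft_force: [0.6, 0.0, -0.8]
width: 55.2
```

```bash
sed -i 's/c=np.array(\[-10,0,-24.7\])/c=np.array([-12.5,0,-27])/' kin.py; python3 - <<'E'
from kin import *
place(80)
E
```

```text
t 43.5 [523.3  64.5 176.4]
4 x: 2.68 0.06 1.36 -0.0 -0.0 0.3
   zmin 56.0 dqmax 0.05 err 0.0 q [ 0.61  0.88  1.73 -0.9   1.38  1.11]
2 x: 1.06 0.00 0.56 0.0 0.0 0.0
   zmin 32.0 dqmax 0.02 err 0.0 q [ 0.61  0.92  1.72 -0.91  1.36  1.13]
```

{"method": "play_rows", "body": {
  "plan": "4 2.68 0.06 1.36 0 0 0.3;4 2.68 0.06 1.36 0 0 0.3;4 2.68 0.06 1.36 0 0 0.3;4 2.68 0.06 1.36 0 0 0.3;4 0.96 0 0.5 0 0 0;4 0.96 0 0.5 0 0 0;4 0 0 0 0 0 0"
}}

```text
t: 44.42
ee_pos: [527.2, 68.7, 40.0]
orientation: [1.473, 1.611, -0.879]
ft_force: [-4.2, 5.2, 18.7]
width: 55.1
```

{"method": "play_rows", "body": {
  "plan": "8 0 0 0 0 0 0;8 0 0 0 0 0 0;8.7 0 0 0 0 0 0;8.7 0 0 -1 0 0 0;8.7 0 0 -2 0 0 0;8.7 0 0 -2 0 0 0;8.7 0 0 -2 0 0 0;8.7 0 0 -2 0 0 0;8.7 0 0 -2 0 0 0;8.7 0 0 -2 0 0 0;8.7 -1 0 -2 0 0 0;8.7 -3 0 -2 0 0 0;8.7 -4 0 -1 0 0 0;8.7 -4 0 -1 0 0 0;8.7 0 0 0 0 0 0"
}}

```text
t: 46.3
ee_pos: [515.7, 179.1, 235.2]
orientation: [1.481, 1.615, -0.871]
ft_force: [-0.3, -0.2, 0.5]
width: 87.2
```

```bash
python3 - <<'E'
from kin import *
face(); cards(); cards('side')
b=cam('scene')['pixels'][110:300,140:390]; cv2.imwrite('pics/p3.png',cv2.resize(b,None,fx=3,fy=3)[:,:,::-1])
T,o=pose();print(T[:3,3],o['qpos'].round(2))
E
```

```text
white scene [537.8 -87.6  84.   48.  -83.1] [227. 204.]
white scene [503.6   1.4  83.5  47.7 -80.4] [246. 180.]
white scene [518.2 131.5  83.2  46.8 -84.1] [285. 161.]
white scene [573.   29.8 376.1  84.6 -86.4] [281. 193.]
[514.47859173 178.55885881 230.97487207] [ 0.75  0.67  1.59 -0.78  1.69  0.91]
```

View pics/p3.png

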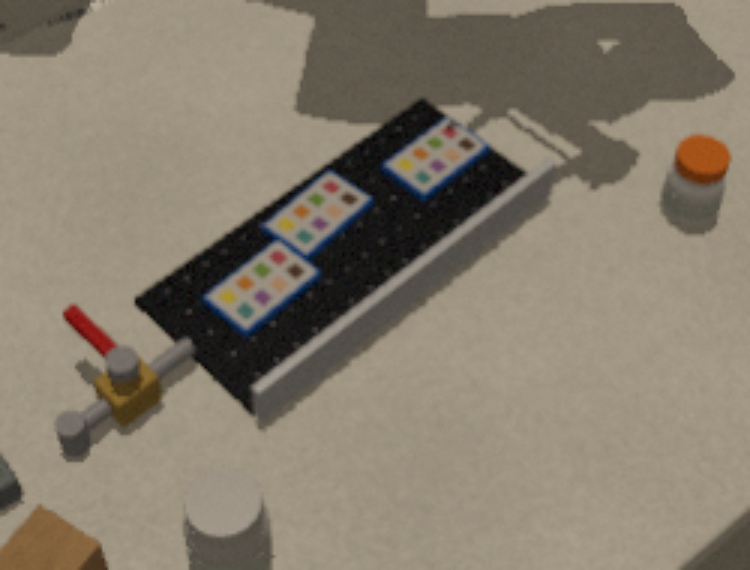

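All three cards are face up. The middle one was knocked towards the first (they meet near (280,240)), so I'll regrip it and centre it.

```bash
python3 - <<'E'
from kin import *
Rt=down(99.6); D=down(95.5); p=lambda x,y,tip:np.array([x,y,tip-23.5])
go([(p(503.6,1.4,150),Rt,16),(p(503.6,1.4,40),Rt,3),(p(503.6,1.4,12),Rt,2)])
X=np.eye(4);X[:3,:3]=Rt;X[:3,3]=p(503.6,1.4,22); rows(np.r_[S(-20,20)[:2],22-23.5],D,T=X,n=3)
im=cam('scene'); 
for c in((227,204),(246,180),(285,161),(236,192),(238,190)): print(c,P(im,c[1],c[0]).round(1))
E
```

```text
t 46.5 [514.5 178.6 231. ]
16 x: -0.59 -0.20 1.20 -0.1 3.9 -0.2
   zmin 126.0 dqmax 0.12 err 0.0 q [-0.02  0.35  1.95 -0.    0.84 -0.19]
3 x: 0.00 0.00 3.67 0.0 0.0 0.0
   zmin 17.0 dqmax 0.08 err 0.0 q [-0.02  0.55  1.99  0.    0.6  -0.19]
2 x: 0.00 0.00 1.40 0.0 0.0 0.0
   zmin -12.0 dqmax 0.03 err 0.0 q [-0.02  0.6   2.   -0.    0.54 -0.19]
3 x: 0.68 0.59 0.00 0.0 0.0 1.4
(227, 204) [536.7 -86.2  16.3]
(246, 180) [507.5  -0.   22.9]
(285, 161) [520.  129.8  20.9]
(236, 192) [520.2 -44.   17.5]
(238, 190) [521.5 -38.1  22.6]
```

{"method": "play_rows", "body": {
  "plan": "8.7 -0.59 -0.2 1.2 -0.1 3.9 -0.2;8.7 -0.59 -0.2 1.2 -0.1 3.9 -0.2;8.7 -0.59 -0.2 1.2 -0.1 3.9 -0.2;8.7 -0.59 -0.2 1.2 -0.1 3.9 -0.2;8.7 -0.59 -0.2 1.2 -0.1 3.9 -0.2;8.7 -0.59 -0.2 1.2 -0.1 3.9 -0.2;8.7 -0.59 -0.2 1.2 -0.1 3.9 -0.2;8.7 -0.59 -0.2 1.2 -0.1 3.9 -0.2;8.7 -0.59 -0.2 1.2 -0.1 3.9 -0.2;8.7 -0.59 -0.2 1.2 -0.1 3.9 -0.2;8.7 -0.59 -0.2 1.2 -0.1 3.9 -0.2;8.7 -0.59 -0.2 1.2 -0.1 3.9 -0.2;8.7 -0.59 -0.2 1.2 -0.1 3.9 -0.2;8.7 -0.59 -0.2 1.2 -0.1 3.9 -0.2;8.7 -0.59 -0.2 1.2 -0.1 3.9 -0.2;8.7 -0.59 -0.2 1.2 -0.1 3.9 -0.2;8 0 0 3 0 0 0;8 0 0 3 0 0 0;8 0 0 0 0 0 0"
}}

```text
t: 48.92
ee_pos: [501.0, 2.6, 63.7]
orientation: [-2.037, -2.376, -0.007]
ft_force: [0.6, 0.8, 0.5]
width: 79.9
```

```bash
python3 - <<'E'
from kin import *
Rt=down(99.6); p=lambda x,y,tip:np.array([x,y,tip-23.5])
z=[];
for i in range(4): cam('wrist'); z.append(get_obs()['ee_pos'])
print(np.mean(z,0).round(1),np.std(z,0).round(1)); face()
go([(p(503.6,1.4,12),Rt,4)])
E
```

```text
[503.4   2.6  66.2] [0.7 0.  0.8]
white scene [437.5  46.5 112.5  53.5 -44.8] [243. 160.]
t 49.2 [504.2   2.6  67.1]
4 x: -0.04 -0.03 1.97 0.1 -0.1 -0.2
   zmin -12.0 dqmax 0.04 err 0.0 q [-0.02  0.6   2.    0.    0.54 -0.19]
```

{"method": "play_rows", "body": {
  "plan": "8 0 0 1.94 0 0 0;8 0 0 1.94 0 0 0;8 0 0 1.94 0 0 0;8 0 0 1.94 0 0 0;8 0 0 0 0 0 0;4 0 0 0 0 0 0;4 0 0 0 0 0 0;4 0 0 0 0 0 0;4 0 0 0 0 0 0;4 0 0 0 0 0 0;4 0 0 0 0 0 0"
}}

```text
t: 50.55
ee_pos: [504.2, 3.3, -10.6]
orientation: [-2.041, -2.381, -0.014]
ft_force: [-0.3, 0.6, 6.4]
width: 55.6
```

{"method": "play_rows", "body": {
  "plan": "4 0 0 -0.8 0 0 0;4 0.62 0.59 0 0 0 1.4;4 0.62 0.59 0 0 0 1.4;4 0.62 0.59 0 0 0 1.4;4 0 0 0.4 0 0 0;4 0 0 0.35 0 0 0;4 0 0 0 0 0 0;7 0 0 0 0 0 0;7 0 0 0 0 0 0;7 0 0 0 0 0 0;7 0 0 -2 0 0 0;7 0 0 -4 0 0 0;7 0 0 -4 0 0 0;7 0 0 -6 0 0 0;7 0 0 -6 0 0 0;7 0 0 0 0 0 0"
}}

```text
t: 52.55
ee_pos: [521.6, 21.8, 214.1]
orientation: [2.13, 2.308, 0.023]
ft_force: [-0.4, -0.9, -0.9]
width: 70.2
```

```bash
python3 - <<'E'
from kin import *
face('scene',(400,700,-250,250)); face('wrist',(400,700,-250,250)); T,o=pose(); print(T[:3,3])
# cock approach: yaw ~ 95.5 closed fingers, on +y side of the handle
for b in blobs(cam('wrist'),(0,170,60),(8,255,255),65,30): print('red',*b)
for b in blobs(cam('scene'),(0,150,60),(8,255,255),65,20): print('red s',*b)
print('pivot',S(0,-245),'tip',S(-72,-245))
go([(np.r_[S(-52,-215)[:2],200.],down(95.5),8),(np.r_[S(-52,-215)[:2],52-23.5],down(95.5),4)])
E
```

```text
white scene [514.7  40.8  47.4  44.8   5.6] [260. 176.]
white wrist [540.2 -89.3  86.5  52.9 -83. ] [264. 249.]
white wrist [518.3  23.9  86.3  54.3 -85.5] [252. 163.]
white wrist [520.8 130.8  91.3  55.4 -84.4] [261.  71.]
white wrist [526.4  10.6 717.1 399.9   4.7] [256. 154.]
[518.3714823   21.71187545 209.43054761]
red [ 528.4 -238.3   30.4    6.9    4.5] [246. 368.]
red s [ 517.4 -244.    56.2   12.5    4.2] [169. 219.]
pivot [ 563.48220937 -237.8720686     0.        ] tip [ 491.81368309 -244.77296278    0.        ]
t 52.8 [517.3  21.7 207.7]
8 x: -2.91 -0.36 0.08 -0.0 -0.1 -0.1
   zmin 200.0 dqmax 0.06 err 0.0 q [-0.42  0.32  1.79  0.    1.03 -0.51]
4 x: 0.00 0.00 4.29 0.0 0.0 0.0
   zmin 28.0 dqmax 0.09 err 0.0 q [-0.42  0.57  1.88  0.    0.68 -0.51]
```

{"method": "play_rows", "body": {
  "plan": "0 -2.91 -0.36 0.08 0 -0.1 -0.1;0 -2.91 -0.36 0.08 0 -0.1 -0.1;0 -2.91 -0.36 0.08 0 -0.1 -0.1;0 -2.91 -0.36 0.08 0 -0.1 -0.1;0 -2.91 -0.36 0.08 0 -0.1 -0.1;0 -2.91 -0.36 0.08 0 -0.1 -0.1;0 -2.91 -0.36 0.08 0 -0.1 -0.1;0 -2.91 -0.36 0.08 0 -0.1 -0.1;0 0 0 2 0 0 0;0 0 0 0 0 0 0"
}}

```text
t: 54.0
ee_pos: [507.7, -212.1, 178.7]
orientation: [-2.114, -2.321, 0.005]
ft_force: [-0.8, -0.3, 0.3]
width: 0.7
```

```bash
python3 - <<'E'
from kin import *
w=cam('wrist')
for b in blobs(w,(0,150,60),(8,255,255),65,30): print('red',*b)
cv2.imwrite('pics/k1.png',w['pixels'][:,:,::-1])
z=np.mean([(cam('wrist'),get_obs()['ee_pos'])[1] for i in range(3)],0); print(z.round(1))
E
```

```text
red [ 528.7 -240.    75.2   13.9    5.4] [272. 212.]
[ 509.6 -212.3  181.3]
```

View pics/k1.png

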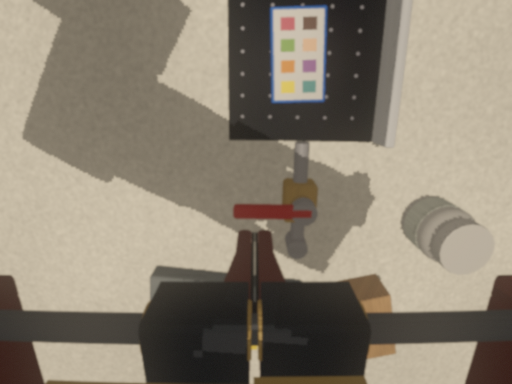

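```bash
python3 - <<'E'
from kin import *
P0=np.array([563.2,-237.3]); a=np.radians(5.4); Q=np.array([[np.cos(a),-np.sin(a)],[np.sin(a),np.cos(a)]])
def c(t,r=50):
    t=np.radians(t); d=7+11*abs(np.cos(t))+9.5*abs(np.sin(t))
    return P0+Q@[-r*np.cos(t)-d*np.sin(t),-r*np.sin(t)+d*np.cos(t)]
R2=down(95.5)[:2,:2]; p=np.array([509.6,-212.3])
for t in (0,10,20,30,40,50,60,70,80,90,94): n=c(t); print(t,n.round(1),(R2.T@(n-p)/10).round(2)); p=n
E
```

```text
0 [ 511.7 -224.1] [-1.19  0.1 ]
10 [ 509.8 -231.8] [-0.75 -0.26]
20 [ 509.2 -240.2] [-0.83 -0.14]
30 [ 510.1 -248.9] [-0.88  0.01]
40 [ 512.8 -257.8] [-0.91  0.18]
50 [ 517.2 -266.3] [-0.89  0.36]
60 [ 523.5 -274.1] [-0.84  0.55]
70 [ 531.5 -280.7] [-0.73  0.73]
80 [ 541.  -285.7] [-0.58  0.89]
90 [ 551.5 -288.6] [-0.39  1.02]
94 [ 554.4 -289.4] [-0.11  0.28]
```

{"method": "play_rows", "body": {
  "plan": "0 0 0 3.84 0 0 0;0 0 0 3.84 0 0 0;0 0 0 3.84 0 0 0;0 0 0 3.84 0 0 0;0 0 0 0 0 0 0"
}}

```text
t: 54.82
ee_pos: [508.5, -212.2, 26.5]
orientation: [-2.113, -2.323, 0.005]
ft_force: [-0.8, -0.2, 1.6]
width: 0.5
```

{"method": "play_rows", "body": {
  "plan": "0 -0.6 0.05 0 0 0 0;0 -0.6 0.05 0 0 0 0;0 -0.75 -0.26 0 0 0 0;0 -0.83 -0.14 0 0 0 0;0 -0.88 0.01 0 0 0 0;0 -0.91 0.18 0 0 0 0;0 -0.89 0.36 0 0 0 0;0 -0.84 0.55 0 0 0 0;0 -0.73 0.73 0 0 0 0;0 -0.58 0.89 0 0 0 0;0 -0.2 0.5 0 0 0 0;0 0 0 0 0 0 0"
}}

```text
t: 56.32
ee_pos: [547.7, -288.8, 28.8]
orientation: [2.111, 2.319, -0.002]
ft_force: [-0.5, -0.9, 1.0]
width: 0.2
```

```bash
python3 - <<'E'
from kin import *
for n in('wrist','scene'):
    for b in blobs(cam(n),(0,140,50),(8,255,255),65,20,(450,650,-360,-200)): print(n,*b)
print(np.mean([(cam('wrist'),get_obs()['ee_pos'])[1] for i in range(3)],0).round(1),get_obs()['ft_force'])
E
```

```text
wrist [ 562.4 -275.7   50.    14.1  -85.4] [286. 238.]
scene [ 567.  -303.3   19.7   14.9    5.7] [158. 246.]
[ 546.9 -288.4   28.9] [ 0.40865976  0.04722424 -0.10267584]
```

{"method": "play_rows", "body": {
  "plan": "0 0 0.3 0 0 0 0;0 0 0.3 0 0 0 0;0 0 0 0 0 0 0"
}}

```text
t: 56.95
ee_pos: [547.9, -287.9, 28.5]
orientation: [-2.112, -2.321, 0.01]
ft_force: [-16.2, -4.7, 12.1]
width: 0.5
```

{"method": "play_rows", "body": {
  "plan": "0 0 0.2 0 0 0 0;0 0 0.2 0 0 0 0;0 0 0 0 0 0 0"
}}

```text
t: 57.32
ee_pos: [547.8, -287.8, 28.4]
orientation: [-2.108, -2.317, 0.016]
ft_force: [-30.4, -9.7, 20.2]
width: 0.1
```

{"method": "play_rows", "body": {
  "plan": "0 0 -0.6 0 0 0 0;0 0 -2 0 0 0 0;0 0 0 0 0 0 0;0 0 0 -4 0 0 0;0 0 0 -5 0 0 0;0 0 0 -5 0 0 0;0 0 0 -5 0 0 0;0 0 0 -5 0 0 0;0 -2 -5 0 0 0 0;0 -2 -5 0 0 0 0;0 0 -3 0 0 0 0;0 0 0 0 0 0 0;0 0 0 0 0 0 0"
}}

```text
t: 58.95
ee_pos: [405.8, -341.1, 269.0]
orientation: [2.111, 2.32, -0.002]
ft_force: [-0.3, -0.5, -0.7]
width: 0.1
```

```bash
python3 - <<'E'
from kin import *
im=cam('scene'); save(im,'end.png'); T,o=pose(); print(T[:3,3],o['ft_force'],o['t'])
face(box=(400,700,-250,250)); cards()
for n in('wrist','scene'):
    for b in blobs(cam(n),(0,140,50),(8,255,255),65,20,(450,650,-360,-200)): print(n,*b)
E
```

```text
[ 405.94995703 -340.9943407   268.86320996] [ 0.14357848  0.45123834 -0.08203931] 59.0
wrist [ 561.7 -281.    56.3   14.1  -84.3] [386. 126.]
scene [ 565.4 -281.3   59.3   17.2  -87. ] [166. 241.]
```

View pics/end.png

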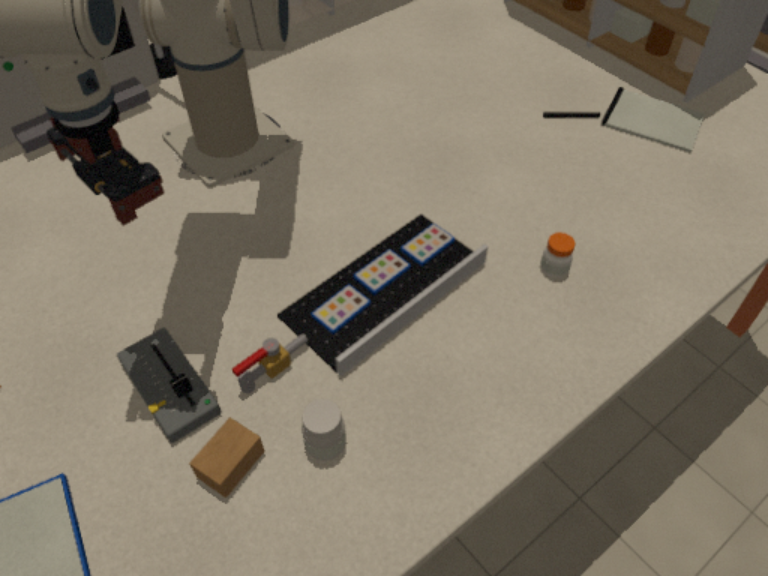

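The final view shows three face-up cards lying apart on the plate, the handle in line with the pipe, and the fader level with the marker. The cup, jar and carton have not moved. I'm handing the job in.

```bash
python3 -c "
from workcell import *
print(close_job())"
```

```text
the job is handed in; nothing more can be done
None
```

The job is done and handed in at about 59 s, with no verdict reported. All three cards that were there lie flat on the suction plate, pad side up, and none is on top of another.

- **Cards:** I turned each one by gripping its long edges with the tool tilted, swinging it about 14° past vertical over the plate and letting it fall on its back. The middle card was then knocked against the first, so I regripped it and moved it clear. The gaps between cards are now about 15 to 20 mm.
- **Cock:** I turned it last, to its stop. The handle pushed back with about 30 N and moved no further. The wrist camera put it at -84.3°, against -84.6° expected for fully open; the scene camera read -87°, but it sees the handle only at a slant.
- **Fader:** its white line was within about 0.5 mm of the yellow pointer after I let go, and it looked unchanged in the last picture.
- **Bystanders:** the cup, jar and carton look unmoved in the last picture. I judged this by eye and did not measure it.

**Checks that failed or disagreed:**
- **Fingertips:** they ended about 23 mm short of the reported TCP. Because of this, the first tries at the fader and at the first card closed on nothing; I corrected for it after that.
- **Third card:** it was pressed on the plate with about 20 N before I released it.
- **Last colour check:** my script's search for the white card faces found nothing in the final picture. The final card state therefore rests on that picture and on the wrist camera measurement made just before I turned the cock.

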